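Close down the hotel-room coffee corner

TASK

The guest has checked out, so close down the coffee corner. First turn the cup warmer's dial to its red off mark, only then pull the white plug-in adapter out of the desk socket and put it in the low tray. Put every coffee capsule on the desk into the steel tub and press the tub's lid down firmly until it sits fully home and level on the rim, without knocking over or pushing away the cup on the warmer or the sugar pot.

Things in the scene. Friction and masses are not known exactly. Their poses are not given: they have to be found in the camera images.
- warmer: Cup warmer, fixed: white box 130 (x) x 240 (y) x 38 mm high, origin under its centre on the desk. On top a black hot plate (centre at own y -55 mm) with a white cup on it, and the dial (axis at own x 0, y +65 mm). Round the dial a scale: the red off mark on its own -x side, then nine black ticks clockwise seen from above, 28 degrees apart, growing longer.
- dial (a joint): Dial angle, rad: 0 when its white pointer line points at the red off mark, growing clockwise seen from above. Turns endlessly without stops, stays where left; a whole turn more or less is the same setting. Black disc 48 mm across, 8 mm high, with an upright grip bar 44 x 13 mm on it, its top 72 mm above the desk. The bar lies along the warmer's x axis at 0.
- dial_grip (a point): Point on the dial's axis in the middle of the grip bar's upper part, 61 mm above the desk, 11 mm below the bar's top. It turns with the dial: its x axis lies along the bar, the pointer at its -x end.
- socket: Desk socket, fixed: grey block 80 x 80 x 36 mm, origin under its centre on the desk. In its top an opening 33 (x) x 23 (y) mm that holds the adapter's nose with two sprung detents; pulling straight up needs about 10 to 15 N over the first 7 mm, and the adapter is clear of the socket after 30 mm.
- plug: White plug-in adapter with black band, 70 g, no cable. Head 44 (own x) x 34 (own y) x 36 mm high, origin at the centre of the head's underside, own z up when plugged in; below it a black nose 30 x 20 mm, 16 mm long, then two steel pins 12 mm long. Plugged in, its origin is at the socket's top, 36 mm above the desk, and its axes follow the socket's.
- tray: Low white open tray, fixed, 120 (x) x 160 (y) x 22 mm high, walls and floor 5 mm, grey cloth-look floor; origin under its centre on the desk.
- tub: Round steel tub, fixed: outer diameter 104 mm, inner 96 mm, 105 mm high, floor 5 mm; origin under its centre on the desk. Four small sprung rubber nubs inside the rim, 45 degrees off its x and y axes, stand in to a radius of 43 mm and grip the lid.
- tub_rim (a point): Centre of the tub's mouth, at rim height (105 mm above the desk).
- lid: Loose wooden lid, 100 g: disc 110 mm across, 6 mm thick; below it a black stopper 91 mm across, 14 mm deep, tapering to 80 mm at its foot; above it a knob 24 mm across, 30 mm high. Origin at the centre of the stopper's underside. Laid on the tub it stands 8 mm proud; about 8 to 14 N down on the knob pushes it home, disc on the rim, origin then 91 mm above the desk.
- lid_knob (a point): Centre of the top of the lid's knob, 50 mm above the lid's origin.
- capsule1: Coffee capsule, red, 15 g: cylinder 33 mm across with bevelled top, on a silver rim 38 mm across and 2 mm thick, 26 mm high in all; origin at the centre of its underside, own z towards the bevelled top. Stands on its rim at the start. May be absent.
- capsule2: Coffee capsule, green, 15 g: cylinder 33 mm across with bevelled top, on a silver rim 38 mm across and 2 mm thick, 26 mm high in all; origin at the centre of its underside, own z towards the bevelled top. Stands on its rim at the start. May be absent.
- capsule3: Coffee capsule, blue, 15 g: cylinder 33 mm across with bevelled top, on a silver rim 38 mm across and 2 mm thick, 26 mm high in all; origin at the centre of its underside, own z towards the bevelled top. Stands on its rim at the start. May be absent.
- capsule4: Coffee capsule, orange, 15 g: cylinder 33 mm across with bevelled top, on a silver rim 38 mm across and 2 mm thick, 26 mm high in all; origin at the centre of its underside, own z towards the bevelled top. Stands on its rim at the start. May be absent.
- capsule5: Coffee capsule, yellow, 15 g: cylinder 33 mm across with bevelled top, on a silver rim 38 mm across and 2 mm thick, 26 mm high in all; origin at the centre of its underside, own z towards the bevelled top. Stands on its rim at the start. May be absent.
- sugar_pot: Round blue ceramic sugar pot, 44 mm across, 53 mm high, standing among the capsules; stays where it is. Origin under its centre.
- warm_cup: White cup on the hot plate, 68 mm across, 55 mm high; stays. Origin under its centre.
Mind the look-alikes: they are no part of the job. Several things have the shape of the capsule1; the one meant has the colours described above.

How it is judged:
On the way, in this order (a step that is already met when the one before it is completed fails the run):
1. the dial is at the off mark and left there, the adapter still plugged in ((value of joint dial between -6.42319 and -6.14319 rad or value of joint dial between -0.14 and 0.14 rad or value of joint dial between 6.14319 and 6.42319 rad) and velocity of joint dial between -0.1 and 0.1 rad/s and contact force between the fingers and warmer below 0.5 N and z of plug in the frame of socket below 0.04 m and horizontal distance between plug and socket below 0.006 m), for 0.2 s.
2. the adapter is pulled clear of the socket, the dial still at off ((value of joint dial between -6.42319 and -6.14319 rad or value of joint dial between -0.14 and 0.14 rad or value of joint dial between 6.14319 and 6.42319 rad) and distance between plug and socket above 0.066 m), for 0.1 s.
At the end, for the whole second after the job is handed in: The dial points at the red off mark within 0.14 rad, the adapter rests inside the tray, every capsule present is inside the tub, and the lid is home on the tub: centred within 6 mm, at most 2.5 mm proud, level within 0.04 rad, at rest ((value of joint dial between -6.42319 and -6.14319 rad or value of joint dial between -0.14 and 0.14 rad or value of joint dial between 6.14319 and 6.42319 rad) and velocity of joint dial between -0.1 and 0.1 rad/s and x of plug in the frame of tray between -0.055 and 0.055 m and y of plug in the frame of tray between -0.075 and 0.075 m and height (world z) of plug below 0.06 m and linear speed of each of plug, lid below 0.02 m/s and horizontal distance between each of capsule1, capsule2, capsule3, capsule4, capsule5 and tub below 0.048 m and height (world z) of each of capsule1, capsule2, capsule3, capsule4, capsule5 below 0.093 m and horizontal distance between lid and tub below 0.006 m and z of lid in the frame of tub between 0.087 and 0.0935 m and angle between lid's own z axis and vertical below 0.04 rad); the robot touches nothing.
It fails at once if the cup on the warmer or the sugar pot is pushed more than 40 mm (distance of any of warm_cup, sugar_pot from where it was at the start of the episode above 0.04 m).
It fails at once if the cup on the warmer or the sugar pot is knocked over (angle between any of warm_cup, sugar_pot's own z axis and vertical above 0.6 rad).
Of capsule1, capsule2, capsule3, capsule4, capsule5 only 3 to 5 are there at a start; the rules pass over those that are not, and their reading is None.
At some moment in a run one of capsule1, capsule2, capsule3, capsule4, capsule5, lid may be knocked a few centimetres aside while the robot is not near it.
Once in a run the grip may slacken for a moment while it holds something.
It also fails if it takes over 192 s, if anything falls off the work surface, if the arm or the gripper's body presses on something with over 40 N, if the wrist force passes 120 N, or if a joint passes its speed limit or range.

ROBOT

A 6-joint arm with a two-finger parallel gripper is mounted at the origin on the work surface. World frame = base frame: x ahead of the robot, y to its left, z up, the work surface at z = 0. Lengths are in m, angles in rad, forces in N, time in s.
With the tool pointing down it reaches from about 0.35 to 0.775 m from the base axis. Payload 5.5 kg.
Tool frame: the origin (TCP) lies on the centre line of the jaws, within the pads' length; the fingertips stand 11 mm ahead of it and the grasp point (between the pads) lies 8 mm behind it; z points along the fingers, y is the direction in which the jaws open and shut (so a half turn about z gives the same grasp; the last joint's range is limited). The gripper opens to 85 mm and grips with 20 to 120 N. Pads are 22 mm wide; open, the fingers measure 114 mm over their backs; the gripper's body (76 mm by 85 mm) begins 54 mm behind the grasp point. The pads swing forward as they close: fully open they stand 13 mm farther back than shut.
Start: joints at [0.974, 0.313, 0.046, 1.304, 0, 1.431], TCP at [0.254, 0.516, 0.242] pointing down, gripper open.
Joint ranges: [-2.76, 2.76], [-0.86, 1.69], [-1.03, 1.26], [-2.2, 2.34], [-1.47, 1.5], [-3.14, 3.14]. Speed limits (rad/s): [2.57, 2.57, 3.14, 3.14, 3.14, 3.14].

INTERFACE

Orientations are given as a unit quaternion [x, y, z, w].
In Python, from plant import get_obs, get_image, hand_in gives the robot as it stands. The module is installed in compiled form; this text tells all that it offers.
- The arm moves only by the shell command python3 -m creep 'ROWS'. ROWS is JSON, a list of rows, each a list of 7 numbers: the shift along the tool's x, y, z in cm, then the turn, a rotation vector about the tool's x, y, z in degrees, then the opening, from 0 (shut) to 1 (fully open). In form: [[x, y, z, ax, ay, az, jaw], ...]. A call has 1 to 12 rows; each row shifts and turns the commanded pose from where the row before left it, along the tool's axes as they then stand; what a row does not reach is not made up. A row lasts 1/10 s, in which the tool goes at most 50 mm and 8.59 degrees, less where a joint would pass 70% of its speed; a pose out of reach is approached as far as the arm can. A call is refused whole if a number of a shift passes 5 or a number of a turn 8.59, either way. A call with a gripper value outside its range is refused whole. The fingers move at their own pace and stop on an object; the grip force is fixed at half the most. Time passes only in rows, so rows that do not move let the fingers close. It gives the time, the measured TCP pose, the force and the opening at its end, in the units of the state.
- get_obs(): the state, without advancing time (a new reading comes with each control period).
- get_image(name): name is "scene" or "top" or "wrist"; returns a dict with "frame" (480x640x3 uint8, red, green, blue), "mtx" (3x3 intrinsics, pixels), "T" (4x4, takes a point from camera to world coordinates). Camera axes: x right, y up, looking along -z (the intrinsics and any distortion apply to the point x, -y, -z); pixel columns grow to the right and rows downward; lengths in m; the calibration is good to about 2 mm. A picture is of the moment at which its call begins. There is no depth.
- hand_in(): hands the job in, once; it reports no verdict.
The state is a dict: "time_s": time; "q": joint angles; "dq": joint speeds; "effort": joint torques, N m; "tool_pos": TCP position; "orientation": TCP orientation; "contact_force": force on the tool from outside, world axes, zero at the start; "torque": the same for the moment, N m; "width": finger opening in m.
Only numpy, scipy, OpenCV 4.12 (cv2) and the standard library are available. Lean on these libraries where they do the work, as an engineer would, in place of code of your own. Each camera call takes 0.05 s, during which the arm holds its last target.

## Working session

There is one attempt and no reset: what is moved stays moved. The work goes in short steps, Python scripts to look and compute and a shell command to move; the robot and the scene stay as the last step left them, time stands still between calls to the robot, and variables do not carry over. Pictures are saved under pics/ and viewed, and the job is handed in when it is done.

```bash
mkdir -p pics; ls; cat > h.py <<'E'
import numpy as np,cv2
from plant import get_obs,get_image
def save(im,n): cv2.imwrite('pics/'+n+'.png',cv2.cvtColor(im,cv2.COLOR_RGB2BGR))
E
python3 - <<'E'
from h import *
np.set_printoptions(precision=4,suppress=True)
for n in ['top','scene','wrist']:
    d=get_image(n); save(d['frame'],n+'0'); print(n,d.keys(),d['mtx'],d['T'])
    np.savez('pics/'+n+'0.npz',f=d['frame'],K=d['mtx'],T=d['T'])
print(get_obs())
E
```

```text
pics
top dict_keys(['frame', 'mtx', 'T']) [[545.0859   0.     324.6325]
 [  0.     545.0859 235.785 ]
 [  0.       0.       1.    ]] [[-0.0175  0.9765 -0.2148  0.278 ]
 [-0.9998 -0.0167  0.0053  0.0105]
 [ 0.0016  0.2149  0.9766  1.2599]
 [ 0.      0.      0.      1.    ]]
scene dict_keys(['frame', 'mtx', 'T']) [[552.4955   0.     321.2999]
 [  0.     552.4955 235.5659]
 [  0.       0.       1.    ]] [[ 0.733  -0.5402  0.4133  1.0379]
 [ 0.68    0.569  -0.4623 -0.5355]
 [ 0.0146  0.62    0.7845  1.038 ]
 [ 0.      0.      0.      1.    ]]
wrist dict_keys(['frame', 'mtx', 'T']) [[384.0435   0.     318.4597]
 [  0.     384.0435 238.3771]
 [  0.       0.       1.    ]] [[ 0.4406 -0.8615 -0.2523  0.19  ]
 [ 0.8977  0.4224  0.1255  0.547 ]
 [-0.0016 -0.2818  0.9595  0.3736]
 [ 0.      0.      0.      1.    ]]
{'time_s': 0.15, 'q': array([0.9744, 0.3138, 0.0452, 1.3036, 0.    , 1.4312]), 'dq': array([ 0.0005, -0.002 ,  0.0026,  0.0005, -0.0001,  0.002 ]), 'effort': array([  0.0022, -48.1064,  29.8816,   0.0139,  -0.0001,  -0.    ]), 'tool_pos': array([0.2534, 0.5157, 0.2416]), 'orientation': array([ 0.2264,  0.974 , -0.0007, -0.0003]), 'contact_force': array([-0.2256, -0.1856, -0.3251]), 'torque': array([ 0.0028, -0.0061, -0.0138]), 'width': 0.08507112060582687}
```

View pics/top0.png

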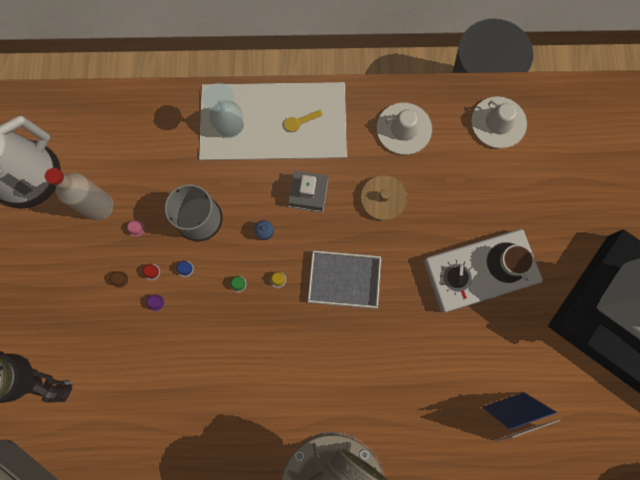

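View pics/scene0.png

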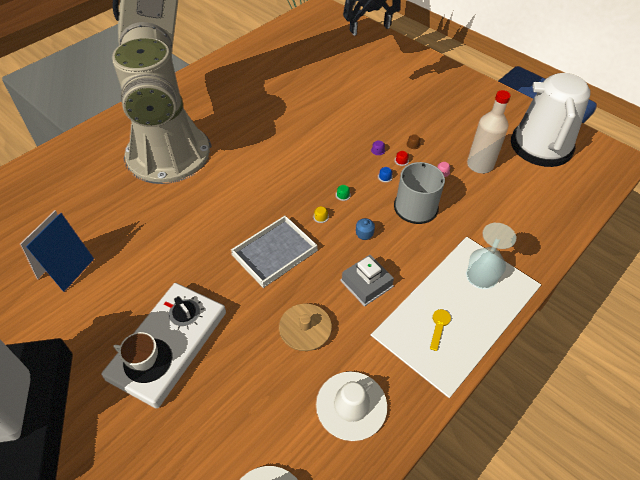

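View pics/wrist0.png

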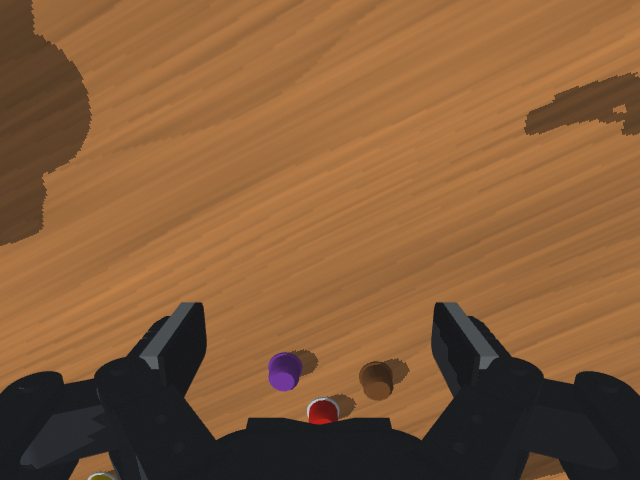

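The top view shows red (151,271), blue (185,268), green (238,284) and yellow (278,280), which match capsules 1, 2, 3 and 5. Pink (135,228), brown (118,279) and purple (155,302) look like decoys. I'll confirm with enlarged crops.

```bash
python3 - <<'E'
from h import *
f=np.load('pics/top0.npz')['f']; g=np.load('pics/scene0.npz')['f']
a=cv2.resize(f[215:315,100:300],(800,400),interpolation=cv2.INTER_CUBIC)
b=cv2.resize(g[130:230,300:460],(800,500),interpolation=cv2.INTER_CUBIC)
save(a,'c1');save(b,'c2')
c=np.hstack([cv2.resize(f[235:315,420:545],(500,320),interpolation=cv2.INTER_CUBIC),cv2.resize(f[165:245,285:360],(300,320),interpolation=cv2.INTER_CUBIC)])
save(c,'c3')
save(cv2.resize(g[280:380,120:240],(720,600),interpolation=cv2.INTER_CUBIC),'c4')
E
```

```text
(no output)
```

View pics/c1.png

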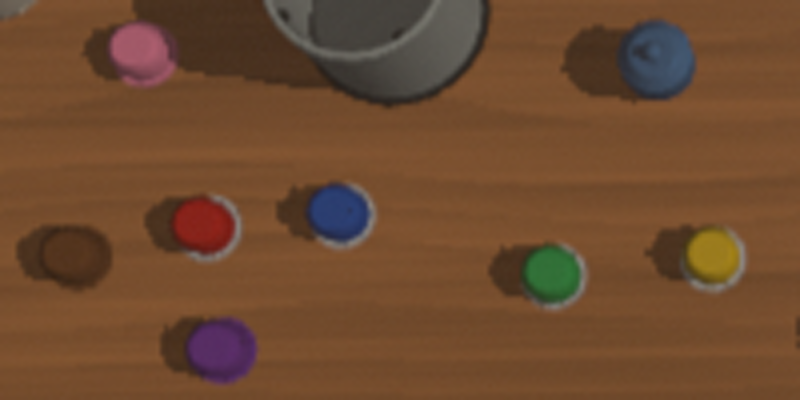

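View pics/c2.png

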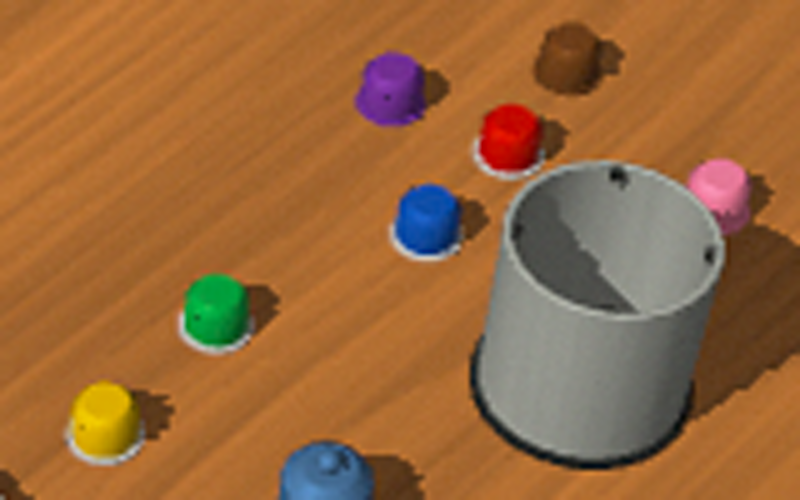

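View pics/c3.png

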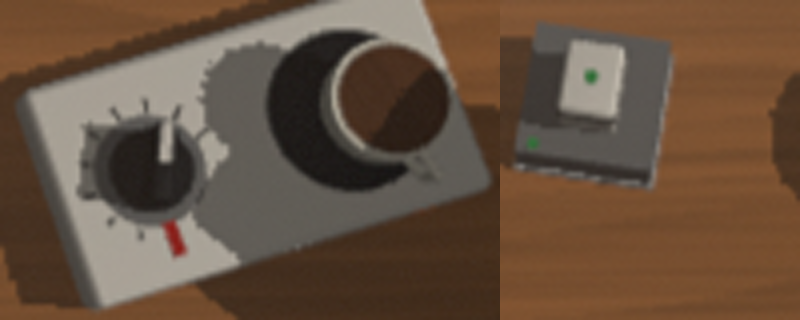

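View pics/c4.png

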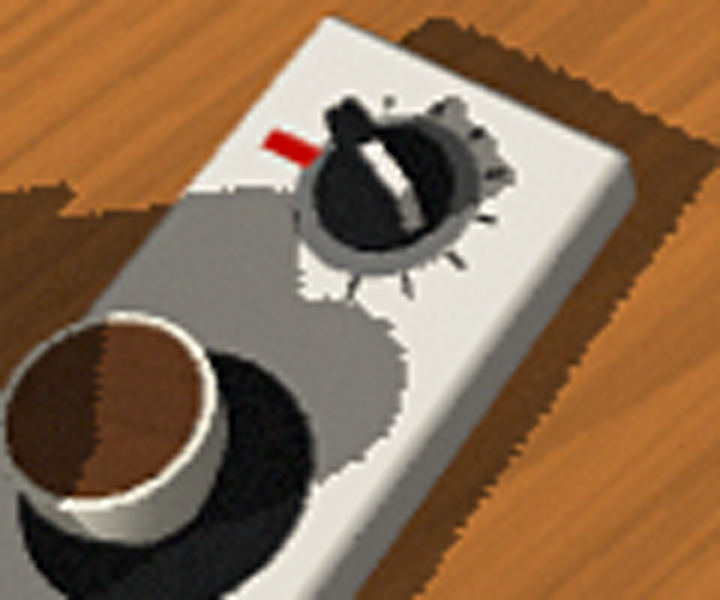

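Only red, blue, green and yellow have silver rims. Pink, brown and purple have rims in their own colour, and there is no orange, so four capsules are present. The dial's pointer is roughly opposite the red mark. Next I'll compute positions.

```bash
cat >> h.py <<'E'
def px2w(d,u,v,z):
    K,T=d['K'] if 'K' in d else d['mtx'],d['T']
    r=np.array([(u-K[0,2])/K[0,0],-(v-K[1,2])/K[1,1],-1.]); r=T[:3,:3]@r; o=T[:3,3]
    return o+r*(z-o[2])/r[2]
def w2px(d,p):
    K,T=d['K'] if 'K' in d else d['mtx'],d['T']
    c=T[:3,:3].T@(np.array(p)-T[:3,3]); return np.array([K[0,2]+K[0,0]*c[0]/-c[2],K[1,2]+K[1,1]*c[1]/c[2]])
def hsvblob(f,lo,hi):
    h=cv2.cvtColor(f,cv2.COLOR_RGB2HSV); m=cv2.inRange(h,lo,hi)
    n,l,s,c=cv2.connectedComponentsWithStats(m)
    return [(c[i].round(1),s[i,4]) for i in range(1,n) if s[i,4]>40]
def grab(n,name):
    d=get_image(n); save(d['frame'],name); np.savez('pics/'+name+'.npz',f=d['frame'],K=d['mtx'],T=d['T']); return d
def D(name): return dict(np.load('pics/'+name+'.npz'))
E
python3 - <<'E'
from h import *
np.set_printoptions(precision=4,suppress=True)
t=D('top0');s=D('scene0')
R=dict(red=((0,180,80),(6,255,255)),blue=((108,150,80),(125,255,255)),green=((50,120,50),(75,255,255)),yellow=((22,190,100),(30,255,255)))
for k,(a,b) in R.items():
    for d in (t,s):
        for c,n in hsvblob(d['f'],a,b): print(k,c,n,px2w(d,*c,.024 if d is t else .015)[:2])
for n,d,u,v,z in [('dial',t,458,277,.046),('plate',t,507.5,262.5,.038),('plugtop',t,308,184,.072),('plugtop',s,370,265,.072),('tray',t,345,279,.02),('lidknob',t,384,195,.05),('liddisc',t,384,198,.02),('lids',s,305,327,.02),('tub',t,193,212,.105),('tubs',s,420,182,.105),('pot',t,264,230,.045)]:
    print(n,px2w(d,u,v,z))
print(px2w(s,120+375/6,280+188/6,.046))
E
```

```text
red [ 53.9 175.7] 206 [0.7071 0.6447]
red [150.  270.9] 154 [0.4744 0.4047]
red [502.3  96.5] 157 [0.5308 0.8232]
red [401.7 157.1] 136 [0.4731 0.4105]
blue [184.1 267.2] 108 [0.4816 0.3271]
blue [384.9 173.9] 90 [0.4799 0.3305]
green [237.3 283. ] 136 [0.4431 0.2046]
green [342.9 191.6] 153 [0.4424 0.2084]
yellow [277.6 278.2] 123 [0.4526 0.1128]
yellow [320.3 213.4] 156 [0.4503 0.1162]
yellow [438.8 326.3] 423 [0.8425 0.0592]
dial [ 0.4452 -0.2936  0.046 ]
plate [ 0.4775 -0.4105  0.038 ]
plugtop [0.6607 0.0398 0.072 ]
plugtop [0.6593 0.0467 0.072 ]
tray [ 0.4486 -0.0411  0.02  ]
lidknob [ 0.6383 -0.1349  0.05  ]
liddisc [ 0.6398 -0.1382  0.02  ]
lids [ 0.6416 -0.1363  0.02  ]
tub [0.5903 0.2915 0.105 ]
tubs [0.6052 0.2904 0.105 ]
pot [0.5611 0.1423 0.045 ]
[ 0.4433 -0.293   0.046 ]
```

```bash
python3 -m creep '[[-2,0,0,0,0,-8,1],[-3,0,0,0,0,-8,1],[-3,0,0,0,0,-8,1],[-3,0,0,0,0,-2.2,1],[-3,-2,0,0,0,0,1],[-3,-4,0,0,0,0,1],[-3,-4,0,0,0,0,1],[-2,-4,0,0,0,0,1],[0,-4.5,0,0,0,0,1],[0,-4.5,0,0,0,0,1],[0,-4.5,0,0,0,0,1],[0,-4.5,0,0,0,0,1]]'
```

```text
time_s: 1.35
tool_pos: [0.4693, 0.1697, 0.242]
orientation: [-0.0, 1.0, -0.0, -0.0]
contact_force: [0.9, 0.4, -0.5]
width: 0.0853
```

```bash
python3 -m creep '[[0,-4.5,0,0,0,0,1],[0,-4.5,0,0,0,0,1],[0,-4.5,0,0,0,0,1],[0,-4.5,0,0,0,0,1],[0,-4.5,0,0,0,0,1],[0,-4.5,0,0,0,0,1],[0.4,-4.5,0,0,0,0,1],[0.5,-4.5,0,0,0,0,1],[0.5,-4.5,0,0,0,0,1],[0.5,-3.5,0,0,0,0,1],[0.5,-2.3,0,0,0,0,1],[0,0,0,0,0,0,1]]'
python3 - <<'E'
from h import *
d=grab('wrist','w1'); print(d['T'])
E
```

```text
time_s: 2.55
tool_pos: [0.4452, -0.2944, 0.2416]
orientation: [0.002, 1.0, -0.0, -0.0]
contact_force: [0.6, 0.9, 0.0]
width: 0.0859
[[ 3.20624506e-03 -9.59594194e-01 -2.81369335e-01  3.74502873e-01]
 [ 9.99994759e-01  2.95007872e-03  1.33401118e-03 -2.94506797e-01]
 [-4.50047696e-04 -2.81372137e-01  9.59598623e-01  3.73662182e-01]
 [ 0.00000000e+00  0.00000000e+00  0.00000000e+00  1.00000000e+00]]
```

View pics/w1.png

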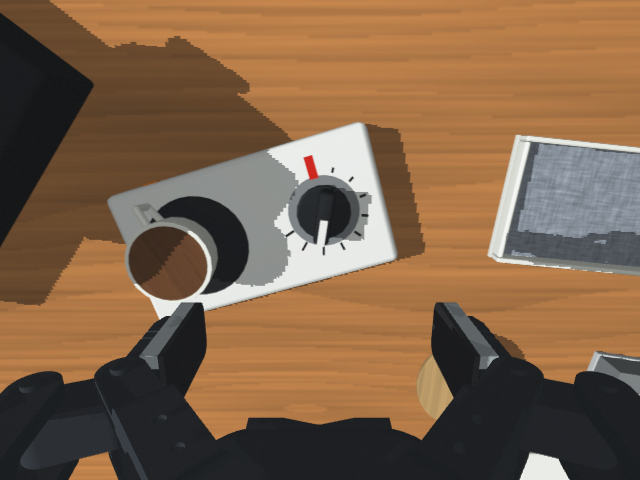

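```bash
python3 - <<'E'
from h import *
d=D('w1'); save(cv2.resize(d['f'][130:280,230:430],(800,600),interpolation=cv2.INTER_CUBIC),'c5')
E
```

```text
(no output)
```

View pics/c5.png

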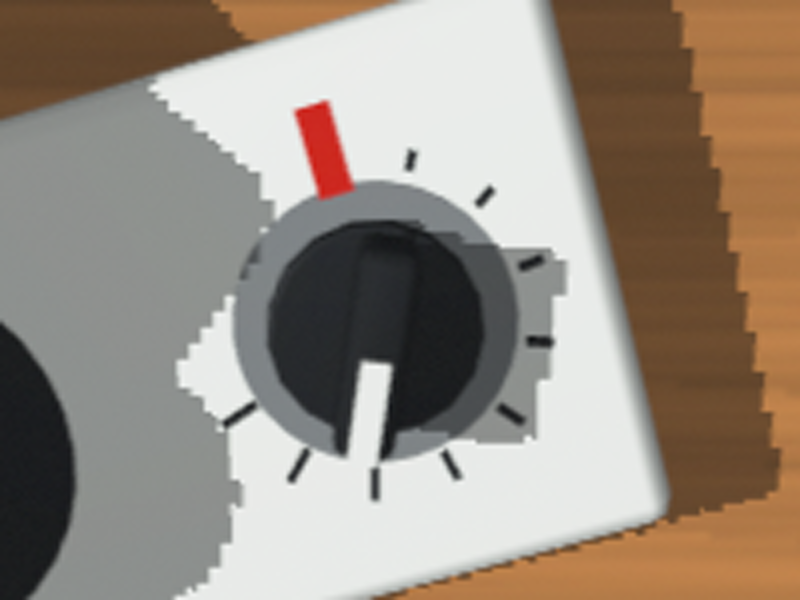

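```bash
python3 - <<'E'
from h import *
np.set_printoptions(precision=4,suppress=True)
d=D('w1'); P=lambda u,v,z: px2w(d,230+u/4,130+v/4,z)
A=lambda a,b: np.degrees(np.arctan2(*(b-a)[1::-1]))
print('ring',P(376,322,.040),'disc',P(376,325,.046))
c=P(376,322,.040)
print('red dir',A(c,P(312,105,.038)),A(P(336,193,.038),P(312,105,.038)))
print('edge', A(px2w(d,107,199,.037),px2w(d,359,123,.037)), A(px2w(d,359,123,.037),px2w(d,395,258,.037)))
print('ptr',A(P(376,362,.072),P(364,462,.072)), P(370,455,.072),P(388,245,.072),P(376,362,.072))
print('cup',px2w(d,170,262,.093))
E
```

```text
ring [ 0.4466 -0.29    0.04  ] disc [ 0.446  -0.2901  0.046 ]
red dir -163.73756076614944 -165.0494942192566
edge 106.05979337288423 16.94154685634356
ptr -6.611675738251728 [ 0.4676 -0.2916  0.072 ] [ 0.4242 -0.2881  0.072 ] [ 0.4479 -0.2904  0.072 ]
cup [ 0.4755 -0.4101  0.093 ]
```

```bash
python3 -m creep '[[0,0.45,0,0,0,5,1],[0,0,3.5,0,0,0,1],[0,0,4,0,0,0,1],[0,0,4,0,0,0,1],[0,0,3.5,0,0,0,1],[0,0,2,0,0,0,1],[0,0,1,0,0,0,1],[0,0,0,0,0,0,0],[0,0,0,0,0,0,0],[0,0,0,0,0,0,0],[0,0,0,0,0,0,0],[0,0,0,0,0,0,0]]'
python3 - <<'E'
from h import *
d=grab('wrist','w2');o=get_obs();print(o['width'],o['contact_force'],o['torque'],o['q'])
E
```

```text
time_s: 3.8
tool_pos: [0.447, -0.2902, 0.0638]
orientation: [0.044, 0.999, -0.004, 0.001]
contact_force: [-6.0, -22.7, -6.2]
width: 0.0124
0.011590571681052637 [-1.89630659 -9.985303    0.51021367] [-1.68668135  0.29658749  0.04537192] [-0.72447192  0.35203306 -0.36240798  0.85047435 -0.00425358 -0.6364805 ]
```

View pics/w2.png

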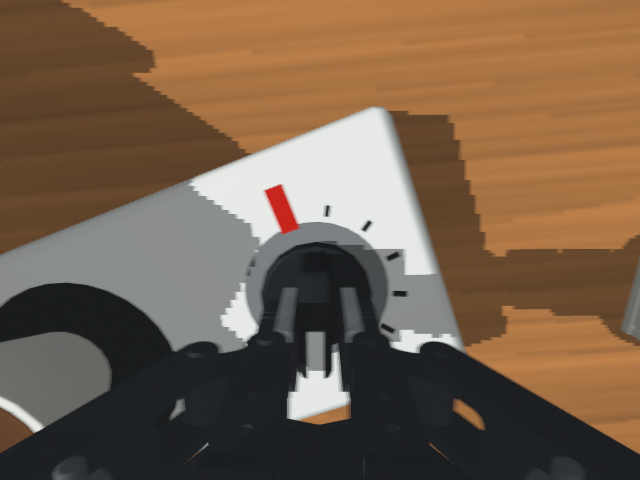

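```bash
python3 -m creep '[[0,-0.1,0,0,0,4,0],[0,0,0,0,0,8,0],[0,0,0,0,0,8,0],[0,0,0,0,0,8,0],[0,0,0,0,0,8,0],[0,0,0,0,0,8,0],[0,0,0,0,0,8,0],[0,0,0,0,0,8,0],[0,0,0,0,0,8,0],[0,0,0,0,0,8,0],[0,0,0,0,0,4,0],[0,0,0,0,0,0,0]]'
python3 -c "
from h import *
o=get_obs();print(o['torque'],o['q'],o['contact_force'])"
```

```text
time_s: 5.05
tool_pos: [0.4464, -0.2912, 0.0639]
orientation: [0.677, 0.736, -0.002, 0.003]
contact_force: [-2.8, -6.6, 3.2]
width: 0.0119
[-1.30023051  0.49366123 -0.01947312] [-0.72651537  0.35267629 -0.36144406  0.85171472 -0.00390244  0.75991062] [-2.79755341 -6.58196234  3.19616401]
```

Turned 80° so far; 79° remain.

```bash
python3 -m creep '[[0,0,0,0,0,4,0],[0,0,0,0,0,8,0],[0,0,0,0,0,8,0],[0,0,0,0,0,8,0],[0,0,0,0,0,8,0],[0,0,0,0,0,8,0],[0,0,0,0,0,8,0],[0,0,0,0,0,8,0],[0,0,0,0,0,8,0],[0,0,0,0,0,7,0],[0,0,0,0,0,4,0],[0,0,0,0,0,0,0]]'
python3 -c "
from h import *
o=get_obs();print(o['torque'],o['q'],o['contact_force'])
grab('wrist','w3');grab('scene','s3')
d=D('s3'); save(cv2.resize(d['f'][250:400,80:260],(720,600),interpolation=cv2.INTER_CUBIC),'c6')"
```

```text
time_s: 6.25
tool_pos: [0.4456, -0.2908, 0.0639]
orientation: [0.99, 0.138, -0.001, 0.003]
contact_force: [-4.8, -4.9, 4.9]
width: 0.0117
[-1.21021979  1.08596317 -0.078748  ] [-0.72656826  0.3523245  -0.36196511  0.85293766 -0.00465943  2.13872152] [-4.83560635 -4.90582822  4.89064613]
```

View pics/w3.png

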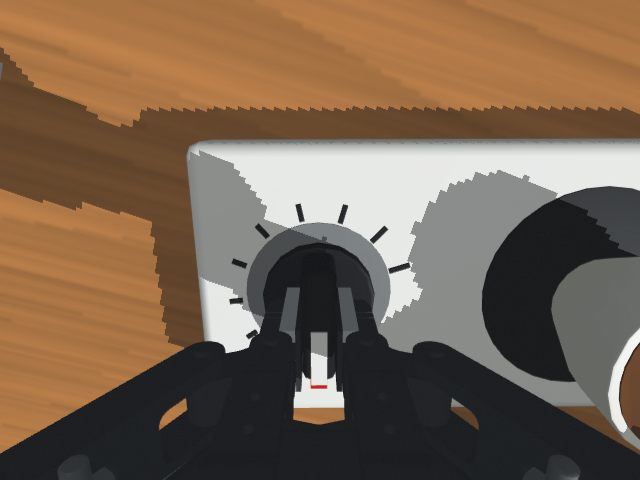

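The pointer now sits at the red mark, (318,385) in the wrist view. I'll release and lift.

```bash
python3 -m creep '[[0,0,0,0,0,0,0.5],[0,0,0,0,0,0,0.7],[0,0,0,0,0,0,0.8],[0,0,-1,0,0,0,0.8],[0,0,-3,0,0,0,1],[0,0,-4.5,0,0,0,1],[0,0,-4.5,0,0,0,1],[0,0,-4.5,0,0,0,1],[0,0,0,0,0,0,1],[0,0,0,0,0,0,1]]'
python3 - <<'E'
from h import *
d=grab('wrist','w4'); f=d['frame']
save(cv2.resize(f[130:330,200:460],(780,600),interpolation=cv2.INTER_CUBIC),'c7')
E
```

```text
time_s: 7.35
tool_pos: [0.4466, -0.2884, 0.2391]
orientation: [0.99, 0.14, 0.001, 0.001]
contact_force: [-1.0, 0.3, -0.8]
width: 0.0855
```

View pics/c7.png

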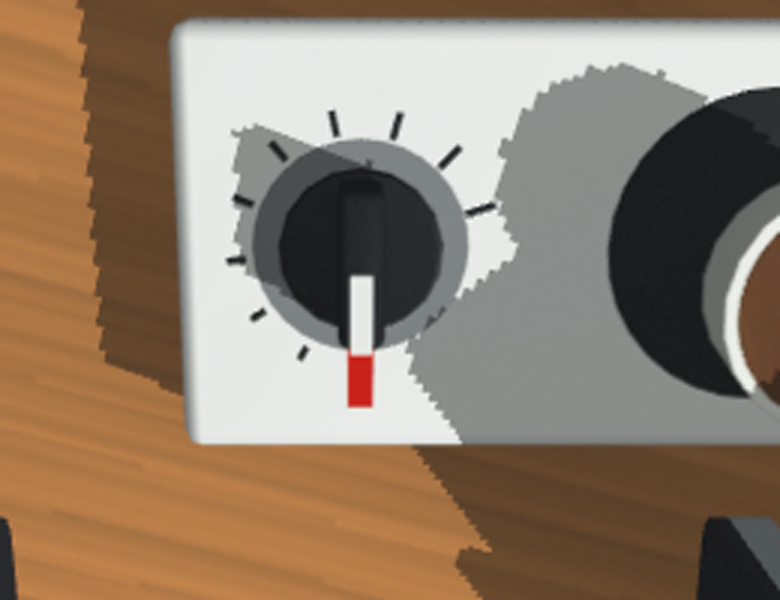

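The dial points at the off mark. Next is the plug: rotate the tool back, then travel.

```bash
python3 -m creep '[[0,0,0,0,0,-8,1],[0,0,0,0,0,-8.5,1],[0,0,0,0,0,-8.5,1],[0,0,0,0,0,-8.5,1],[0,0,0,0,0,-8.5,1],[0,0,0,0,0,-8.5,1],[0,0,0,0,0,-8.5,1],[0,0,0,0,0,-8.5,1],[0,0,0,0,0,-8.5,1],[0,0,0,0,0,-8.5,1],[0,0,0,0,0,-8.5,1],[0,0,0,0,0,-8.5,1]]'
python3 -m creep '[[0,0,0,0,0,-8.5,1],[0,0,0,0,0,-8.5,1],[0,0,0,0,0,-8.5,1],[0,0,0,0,0,-8.5,1],[0,0,0,0,0,-8.5,1],[0,0,0,0,0,-8.5,1],[0,0,0,0,0,-5.5,1],[-2,2,0,0,0,0,1],[-4,4,0,0,0,0,1],[-4,4,0,0,0,0,1],[0,4.5,0,0,0,0,1],[0,4.5,0,0,0,0,1]]'
```

```text
time_s: 8.6
tool_pos: [0.4449, -0.2871, 0.2351]
orientation: [0.516, 0.857, 0.0, -0.002]
contact_force: [0.4, 0.9, 0.5]
width: 0.0852
time_s: 9.8
tool_pos: [0.5546, -0.1158, 0.2342]
orientation: [0.052, 0.999, 0.001, -0.002]
contact_force: [0.9, -0.2, -0.0]
width: 0.0851
```

```bash
python3 -m creep '[[-2,4,0,0,0,0,1],[-3,4,0,0,0,0,1],[-3,4,0,0,0,0,1],[-0.5,3,0,0,0,0,1],[0,0,0,0,0,0,1],[0,0,0,0,0,0,1]]'
python3 - <<'E'
from h import *
d=grab('wrist','w5'); f=d['frame']; print(get_obs()['q'])
E
```

```text
time_s: 10.4
tool_pos: [0.654, 0.0236, 0.2349]
orientation: [0.051, 0.999, -0.0, -0.002]
contact_force: [-1.1, -0.2, -0.7]
width: 0.0856
[-8.78868978e-02  4.78435734e-01  2.74906733e-01  1.37069603e+00
 -2.61474067e-04  1.59695894e-02]
```

View pics/w5.png

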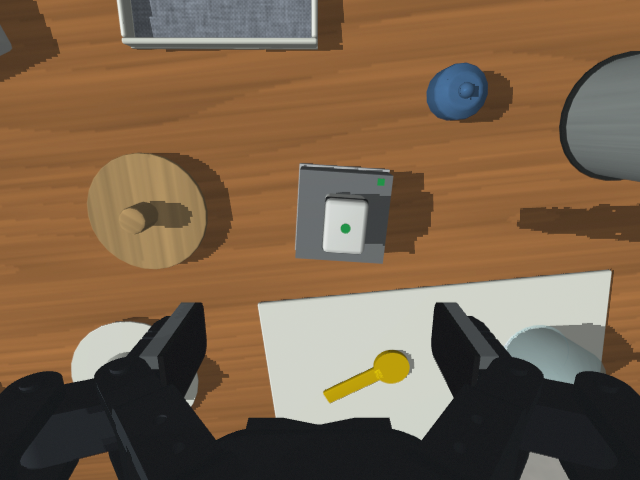

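```bash
python3 - <<'E'
from h import *
d=D('w5'); save(cv2.resize(d['f'][150:280,280:420],(646,600),interpolation=cv2.INTER_CUBIC),'c8')
E
```

```text
(no output)
```

View pics/c8.png

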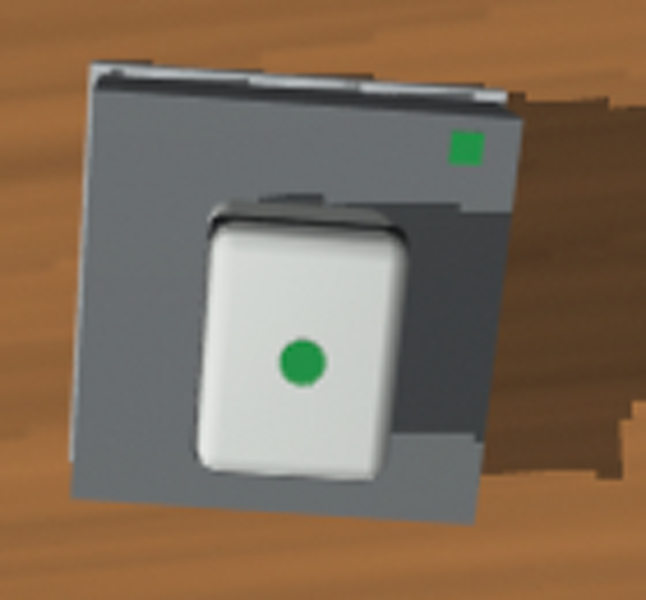

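```bash
python3 - <<'E'
from h import *
np.set_printoptions(precision=4,suppress=True)
d=D('w5'); k=646/140; P=lambda u,v,z: px2w(d,280+u/k,150+v/k,z)
A=lambda a,b: np.degrees(np.arctan2(*(b-a)[1::-1]))
c=[(93,88),(522,115),(476,523),(72,497)]
W=[P(*q,.036) for q in c]; print('sock',np.mean(W,0),[A(W[i],W[(i+1)%4]) for i in range(4)],[np.linalg.norm(W[i]-W[(i+1)%4]) for i in range(4)])
print('plug green',P(302,362,.072), A(P(210,240,.072),P(198,455,.072)),A(P(407,245,.072),P(383,460,.072)))
o=get_obs(); q=o['orientation']; print(o['tool_pos'],np.degrees(np.arctan2(2*q[0]*q[1],q[0]**2-q[1]**2)))
for n,u,v,z in [('lidknob',132,221,.05),('disc',147,211,.02),('potknob',468,90,.052)]: print(n,px2w(d,u,v,z))
E
```

```text
sock [0.6628 0.044  0.036 ] [np.float64(80.6021584938204), np.float64(-9.23756523245258), np.float64(-99.71789769061171), np.float64(170.43763902739389)] [np.float64(0.07974592310675926), np.float64(0.08051590809635682), np.float64(0.08020231238595017), np.float64(0.08006791261962701)]
plug green [0.6632 0.0438 0.072 ] -8.696605889711272 -10.072216625399715
[0.654  0.0226 0.2355] 174.04948729483357
lidknob [ 0.6441 -0.135   0.05  ]
disc [ 0.6419 -0.1346  0.02  ]
potknob [0.5685 0.1474 0.052 ]
```

```bash
python3 -m creep '[[-0.5,2.3,0,0,0,3.4,1],[0,0,3,0,0,0,1],[0,0,4,0,0,0,1],[0,0,4,0,0,0,1],[0,0,4,0,0,0,1],[0,0,2.5,0,0,0,1],[0,0,1,0,0,0,1],[0,0,0,0,0,0,0.3],[0,0,0,0,0,0,0.2],[0,0,0,0,0,0,0.2],[0,0,0,0,0,0,0.2],[0,0,0,0,0,0,0.2]]'
```

```text
time_s: 11.65
tool_pos: [0.6641, 0.0449, 0.0546]
orientation: [0.082, 0.997, 0.0, 0.002]
contact_force: [0.1, 0.0, 6.5]
width: 0.0337
```

```bash
python3 -m creep '[[0,0,0,0,0,0,0],[0,0,0,0,0,0,0],[0,0,-0.3,0,0,0,0],[0,0,-0.3,0,0,0,0],[0,0,-0.5,0,0,0,0],[0,0,-0.5,0,0,0,0],[0,0,-0.5,0,0,0,0],[0,0,-0.5,0,0,0,0],[0,0,-1,0,0,0,0],[0,0,-1.5,0,0,0,0],[0,0,0,0,0,0,0]]'
python3 - <<'E'
from h import *
d=grab('wrist','w6');d=grab('scene','s6')
save(cv2.resize(d['frame'][180:330,300:460],(640,600),interpolation=cv2.INTER_CUBIC),'c9')
E
```

```text
time_s: 12.75
tool_pos: [0.6638, 0.045, 0.1062]
orientation: [0.082, 0.997, 0.0, 0.002]
contact_force: [1.1, -1.1, -0.1]
width: 0.0331
```

View pics/c9.png

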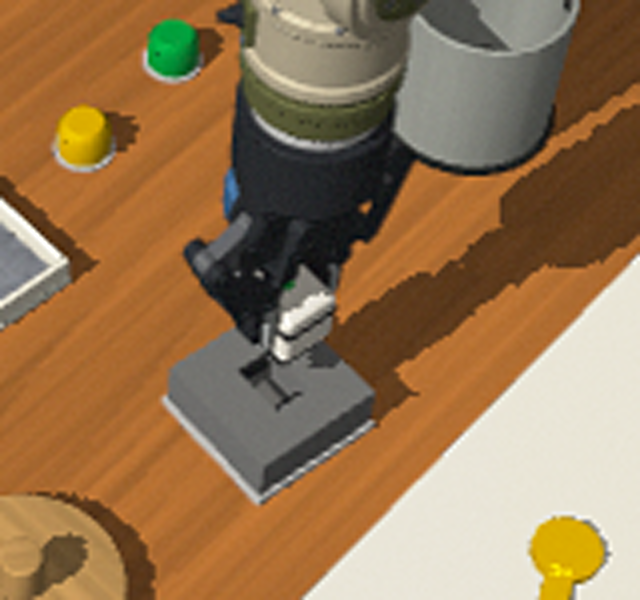

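View pics/w6.png

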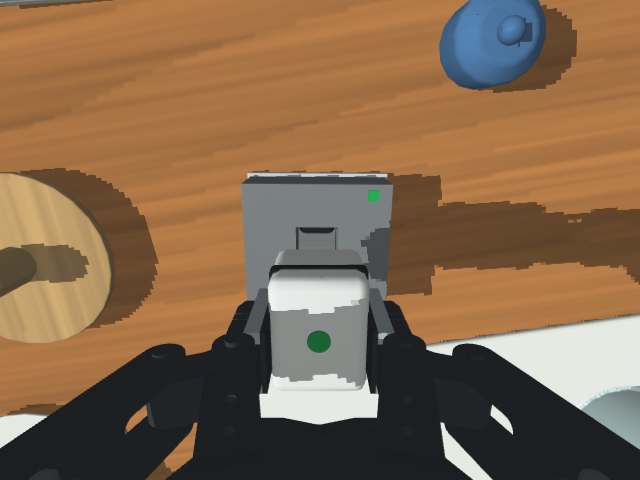

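The adapter is clear of the socket. Carrying it to the tray.

```bash
python3 -m creep '[[0,0,-2,0,0,0,0],[2,-1,-2,0,0,0,0],[4,-2.4,0,0,0,0,0],[4,-2.4,0,0,0,0,0],[4,-2.4,0,0,0,0,0],[4,-2.4,0,0,0,0,0],[1.8,-1.4,0,0,0,0,0],[0,0,0,0,0,0,0],[0,0,3,0,0,0,0],[0,0,0,0,0,0,0]]'
python3 - <<'E'
from h import *
d=grab('wrist','w7');d=grab('top','t7')
E
```

```text
time_s: 13.85
tool_pos: [0.4458, -0.0405, 0.1108]
orientation: [0.082, 0.997, 0.001, -0.002]
contact_force: [-1.1, -0.5, -1.0]
width: 0.033
```

View pics/w7.png

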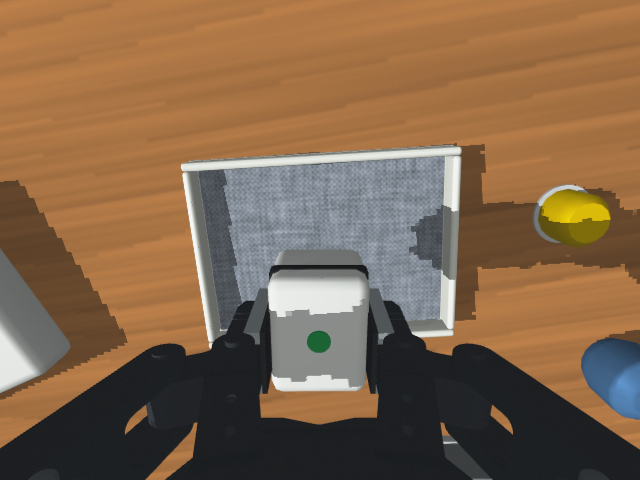

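```bash
python3 -m creep '[[0,0,2.5,0,0,0,0],[0,0,2,0,0,0,0],[0,0,0.9,0,0,0,0],[0,0,0.3,0,0,0,0],[0,0,0,0,0,0,0]]'
```

```text
time_s: 14.45
tool_pos: [0.448, -0.0411, 0.0567]
orientation: [0.082, 0.997, 0.0, 0.0]
contact_force: [0.7, 0.8, -0.8]
width: 0.0335
```

```bash
python3 -m creep '[[0,0,0.4,0,0,0,0],[0,0,0,0,0,0,0.45],[0,0,0,0,0,0,0.6],[0,0,0,0,0,0,0.8],[0,0,0,0,0,0,0.9],[0,0,-3,0,0,0,1],[0,0,-4,0,0,0,1],[0,0,-4,0,0,0,1],[0,0,-4,0,0,0,1],[0,0,0,0,0,0,1]]'
python3 - <<'E'
from h import *
d=grab('wrist','w8')
E
```

```text
time_s: 15.45
tool_pos: [0.4508, -0.042, 0.2078]
orientation: [0.082, 0.997, -0.001, 0.005]
contact_force: [0.1, -0.4, -0.5]
width: 0.0852
```

View pics/w8.png

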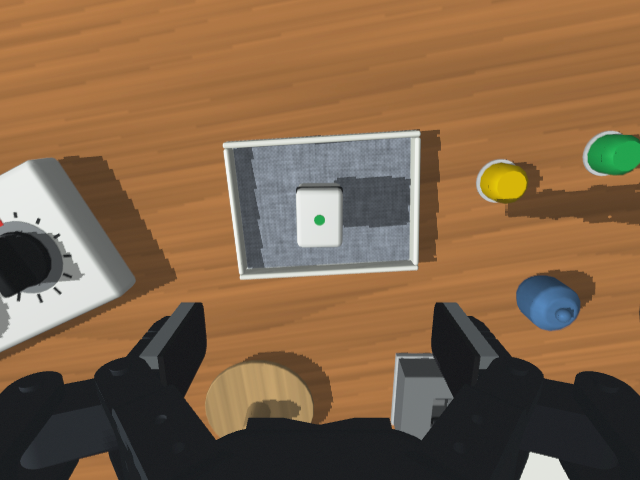

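The adapter stands in the tray at (319,218). Next are the capsules, yellow first at (502,182).

```bash
cat >> h.py <<'E'
R=dict(red=((0,150,80),(6,255,255)),blue=((108,150,80),(125,255,255)),green=((50,120,50),(75,255,255)),yellow=((22,190,100),(30,255,255)))
def plan(x,y,z):
    from scipy.spatial.transform import Rotation as Ro
    o=get_obs(); p=np.array([x,y,z])-o['tool_pos']
    print('move cm',(100*Ro.from_quat(o['orientation']).inv().apply(p)).round(2),'yaw',np.degrees(np.arctan2(*Ro.from_quat(o['orientation']).as_matrix()[1::-1,0])).round(1),'at',o['tool_pos'].round(4))
def caps(d,z=.022):
    f=d['f'] if 'f' in d else d['frame']
    for k,(a,b) in R.items():
        for c,n in hsvblob(f,a,b):
            print(k,c,n,px2w(d,*c,z)[:2].round(4))
E
python3 - <<'E'
from h import *
caps(D('w8'),.019); caps(D('t7'),.022)
d=D('w8'); print(px2w(d,501.5,181,.002))
plan(.4515,.1135,.10)
E
```

```text
green [614.5 154. ] 1759 [0.444  0.2034]
green [319.1 219.6] 81 [ 0.4593 -0.0434]
yellow [503.8 181.8] 1414 [0.4522 0.1138]
red [ 53.9 175.8] 234 [0.7075 0.6457]
red [149.6 272.3] 113 [0.4715 0.4061]
green [237.4 283.9] 116 [0.4413 0.2046]
yellow [277.9 280.5] 70 [0.4475 0.1123]
[0.45506662 0.11950234 0.002     ]
move cm [ 2.4  15.35 10.49] yaw 170.6 at [ 0.4495 -0.0417  0.2052]
```

```bash
python3 -m creep '[[0.5,4,2,0,0,0,0.7],[0.5,4,3,0,0,0,0.7],[0.5,4,3,0,0,0,0.7],[0.5,3.4,1.5,0,0,0,0.7],[0,0,0,0,0,0,0.7],[0,0,0,0,0,0,0.7]]'
python3 - <<'E'
from h import *
d=grab('wrist','w9');caps(d,.019);plan(.4515,.1135,.016)
E
```

```text
time_s: 16.1
tool_pos: [0.4513, 0.1142, 0.106]
orientation: [0.081, 0.997, -0.0, -0.002]
contact_force: [-0.3, -0.4, 0.8]
width: 0.0598
green [473.9 213.6] 2884 [0.4443 0.2068]
green [  4.2 322.5] 126 [ 0.4677 -0.0912]
yellow [323.6 251.5] 2447 [0.4533 0.1166]
move cm [ 0.05 -0.01  9.08] yaw 170.7 at [0.4521 0.1135 0.1068]
```

View pics/w9.png

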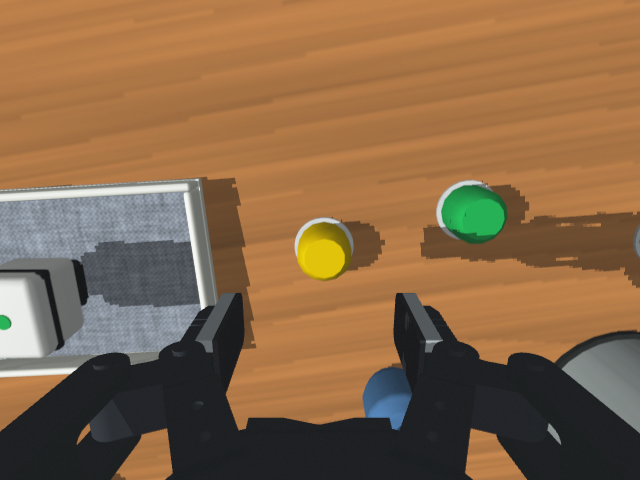

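```bash
python3 -m creep '[[0,0.3,3,0,0,0,0.7],[0,0,3.5,0,0,0,0.7],[0,0,2,0,0,0,0.7],[0,0,0.6,0,0,0,0.7],[0,0,0,0,0,0,0],[0,0,0,0,0,0,0],[0,0,0,0,0,0,0],[0,0,0,0,0,0,0],[0,0,-3,0,0,0,0],[0,0,-4,0,0,0,0],[0,0,-4,0,0,0,0],[0,0,-4,0,0,0,0]]'
python3 - <<'E'
from h import *
d=grab('wrist','w10');plan(.598,.291,.20);plan(.598,.291,.11)
d=D('w5')
E
```

```text
time_s: 17.35
tool_pos: [0.4532, 0.1167, 0.1688]
orientation: [0.082, 0.997, 0.0, 0.0]
contact_force: [1.0, 0.4, 0.4]
width: 0.031
move cm [-11.14  19.47  -2.3 ] yaw 170.6 at [0.4567 0.117  0.1753]
move cm [-11.04  19.44   6.69] yaw 170.6 at [0.4567 0.117  0.1753]
```

View pics/w10.png

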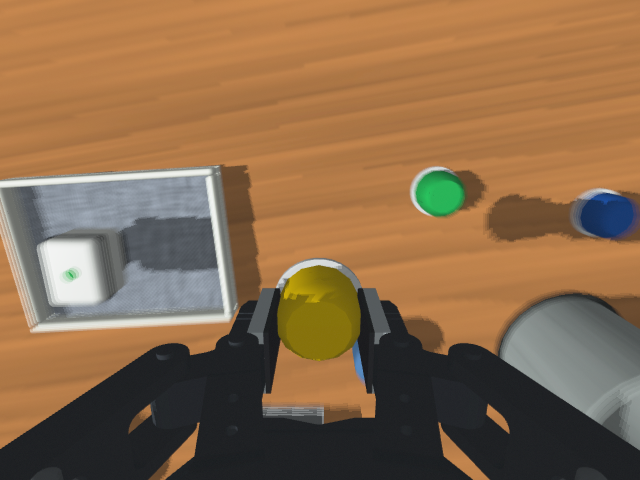

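```bash
python3 - <<'E'
from h import *
d=D('top0');e=D('scene0')
save(np.hstack([cv2.resize(d['f'][170:250,150:240],(400,356),interpolation=cv2.INTER_CUBIC),cv2.resize(e['f'][155:235,380:470],(400,356),interpolation=cv2.INTER_CUBIC)]),'c10')
for name,dd,x0,y0 in(('t',d,150,170),('s',e,380,155)):
  for cx,cy in [(.595,.291),(.600,.291),(.605,.291),(.60,.286),(.60,.296)]:
    im=0
im=dd=None
E
```

```text
(no output)
```

View pics/c10.png

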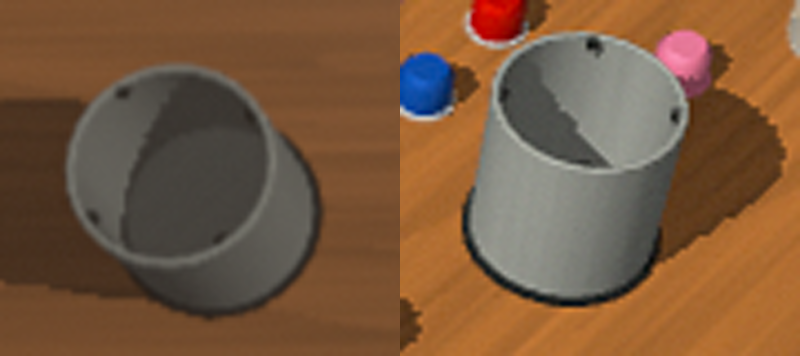

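```bash
python3 - <<'E'
from h import *
d=D('top0');e=D('scene0')
print(px2w(d,188.6,207.2,.105),px2w(e,422.6,178,.105))
from scipy.optimize import minimize
# project rim extents model
a=np.linspace(0,2*np.pi,200)
def ext(D_,c):
    p=np.array([w2px(D_,[c[0]+.052*np.cos(t),c[1]+.052*np.sin(t),.105]) for t in a]); return np.r_[p.min(0),p.max(0)]
k=4.444
E1=np.array([150+66/k,170+63/k,150+277/k,170+268/k]);E2=np.array([380+90/k,155+32/k,380+289/k,155+173/k])
for D_,E in((d,E1),(e,E2)):
    r=minimize(lambda c:((ext(D_,c)-E)**2).sum(),[.6,.29],method='Nelder-Mead'); print(r.x,r.fun)
plan(.600,.297,.19)
E
```

```text
[0.601312   0.30148504 0.105     ] [0.6018566  0.30521477 0.105     ]
[0.60168106 0.30148318] 0.06838404484739558
[0.60121693 0.30605741] 0.09527493033061248
move cm [-11.23  20.09  -1.3 ] yaw 170.6 at [0.4567 0.117  0.1753]
```

```bash
python3 -m creep '[[-2,3,-1,0,0,0,0],[-3,4.5,-1,0,0,0,0],[-3,4.5,0,0,0,0,0],[-2,4.5,0,0,0,0,0],[-1,4.3,0,0,0,0,0],[0,0,0,0,0,0,0],[0,0,0,0,0,0,0]]'
python3 - <<'E'
from h import *
d=grab('wrist','w11');plan(.598,.304,.12)
E
```

```text
time_s: 18.1
tool_pos: [0.5893, 0.2982, 0.1849]
orientation: [0.081, 0.997, -0.0, -0.0]
contact_force: [-0.8, -0.2, 0.5]
width: 0.0311
move cm [-0.78  0.82  6.53] yaw 170.7 at [0.589  0.2972 0.1853]
```

View pics/w11.png

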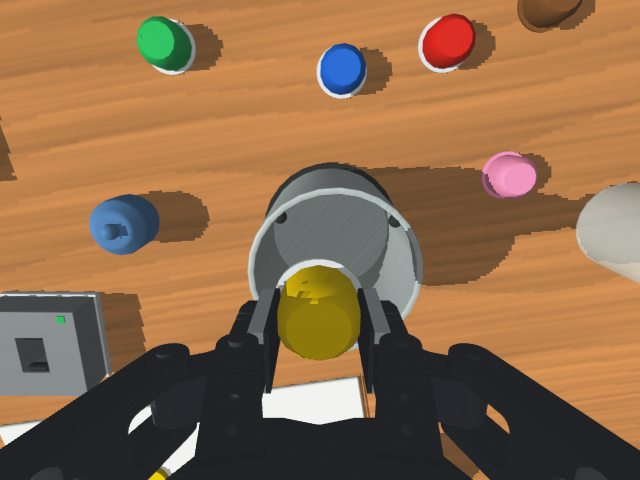

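```bash
python3 - <<'E'
from h import *
from scipy.optimize import minimize
D_=D('w11');a=np.linspace(0,2*np.pi,200)
def ext(c):
    p=np.array([w2px(D_,[c[0]+.052*np.cos(t),c[1]+.052*np.sin(t),.105]) for t in a]); m=p.min(0);M=p.max(0);return np.array([m[0],M[0],m[1]])
r=minimize(lambda c:((ext(c)-np.array([248,422.5,187.5]))**2).sum(),[.6,.3],method='Nelder-Mead');print(r.x,r.fun)
plan(*r.x,.13)
E
```

```text
[0.60481888 0.30532432] 1.2942351289827014
move cm [-1.43  1.06  5.53] yaw 170.7 at [0.589  0.2972 0.1853]
```

```bash
python3 -m creep '[[-1.4,1.0,3,0,0,0,0],[0,0,3,0,0,0,0],[0,0,1,0,0,0,0],[0,0,0,0,0,0,0.5],[0,0,0,0,0,0,0.55],[0,0,0,0,0,0,0.55],[0,0,-3,0,0,0,0.55],[0,0,-4,0,0,0,0.7],[0,0,-1,0,0,0,0.7],[0,0,0,0,0,0,0.7]]'
python3 - <<'E'
from h import *
d=grab('wrist','w12');caps(d,.019);plan(.4432,.2072,.12)
E
```

```text
time_s: 19.15
tool_pos: [0.6069, 0.3056, 0.2001]
orientation: [0.082, 0.997, 0.002, 0.003]
contact_force: [-0.1, -0.5, -0.3]
width: 0.0595
red [428.9  20.5] 1824 [0.4791 0.4084]
blue [326.5  45.4] 1699 [0.4833 0.3324]
green [153.5  22.2] 2027 [0.4479 0.2108]
green [ 55.4 291.5] 45 [0.6397 0.0647]
yellow [320.7 184.1] 1257 [0.5839 0.3116]
yellow [141.7 457.3] 992 [0.8308 0.0857]
move cm [ 14.48 -12.34   7.7 ] yaw 170.6 at [0.6059 0.3052 0.1977]
```

View pics/w12.png

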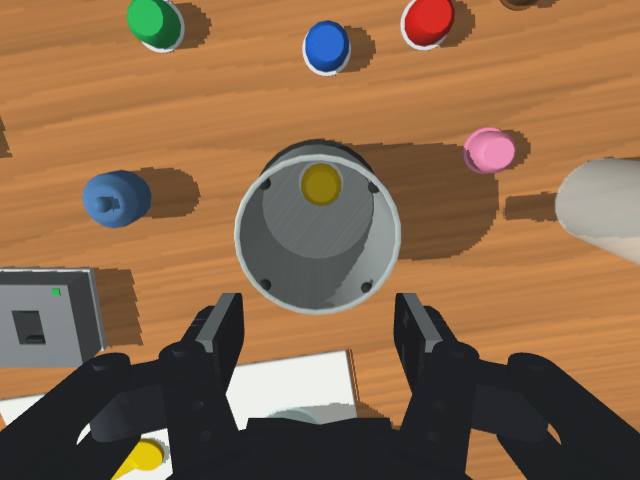

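Yellow is in the tub. Rim fit for the lid later: outline about x 235–401, y 148–314. Green is next.

```bash
python3 -m creep '[[2,-2,0,0,0,0,0.7],[4,-3.5,0,0,0,0,0.7],[4,-3.4,1,0,0,0,0.7],[4,-3.4,3,0,0,0,0.7],[0.4,0,4,0,0,0,0.7],[0,0,0.7,0,0,0,0.7],[0,0,0,0,0,0,0.7]]'
python3 - <<'E'
from h import *
from scipy.optimize import minimize
D_=D('w12');a=np.linspace(0,2*np.pi,200)
def ext(c):
    p=np.array([w2px(D_,[c[0]+.052*np.cos(t),c[1]+.052*np.sin(t),.105]) for t in a]); return np.r_[p.min(0),p.max(0)]
r=minimize(lambda c:((ext(c)-np.array([235,148,401,314]))**2).sum(),[.6,.3],method='Nelder-Mead');print(r.x,r.fun)
d=grab('wrist','w13');caps(d,.019);plan(.4443,.2070,.016)
E
```

```text
time_s: 19.9
tool_pos: [0.4552, 0.2148, 0.1131]
orientation: [0.082, 0.997, -0.001, -0.002]
contact_force: [0.1, -0.3, 0.2]
width: 0.0596
[0.60212734 0.30624878] 10.81562183970107
red [621.7 227.7] 1816 [0.4738 0.3981]
blue [509.7 256. ] 2598 [0.4811 0.3305]
green [307.7 231.2] 2303 [0.445  0.2094]
move cm [ 1.1  -1.02  9.85] yaw 170.6 at [0.4569 0.2153 0.1145]
```

View pics/w13.png

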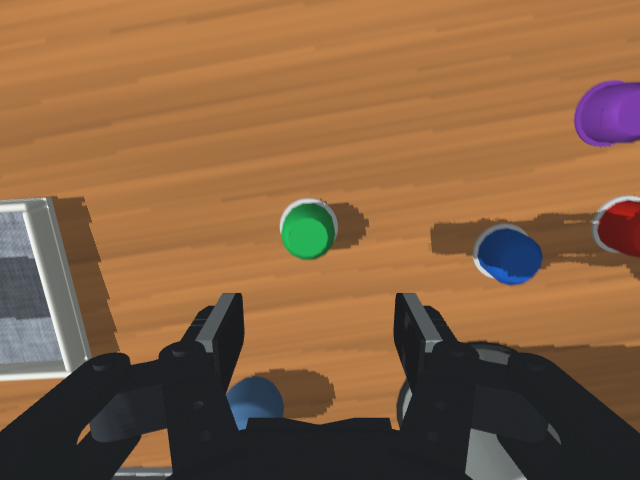

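```bash
python3 -m creep '[[1.1,-0.8,3,0,0,0,0.7],[0,0,3.5,0,0,0,0.7],[0,0,2,0,0,0,0.7],[0,0,1.2,0,0,0,0.7],[0,0,0,0,0,0,0],[0,0,0,0,0,0,0],[0,0,0,0,0,0,0],[0,0,0,0,0,0,0],[0,0,-3,0,0,0,0],[0,0,-4,0,0,0,0],[0,0,-4,0,0,0,0],[0,0,-4,0,0,0,0]]'
python3 - <<'E'
from h import *
plan(.600,.306,.19)
E
```

```text
time_s: 21.15
tool_pos: [0.444, 0.209, 0.1698]
orientation: [0.082, 0.997, 0.0, 0.0]
contact_force: [0.3, 0.7, -0.5]
width: 0.0311
move cm [-13.81  12.11  -2.  ] yaw 170.6 at [0.444  0.209  0.1698]
```

```bash
python3 -m creep '[[-2,2,-1,0,0,0,0],[-4,3.5,0,0,0,0,0],[-4,3.5,0,0,0,0,0],[-4,3,0,0,0,0,0],[-0.8,0,0,0,0,0,0],[0,0,0,0,0,0,0],[0,0,0,0,0,0,0]]'
python3 - <<'E'
from h import *
plan(.610,.304,.115)
E
```

```text
time_s: 21.85
tool_pos: [0.6033, 0.2994, 0.1776]
orientation: [0.082, 0.997, -0.0, -0.001]
contact_force: [-1.0, -1.0, 0.1]
width: 0.031
move cm [-0.6   0.56  6.26] yaw 170.6 at [0.6033 0.2994 0.1776]
```

```bash
python3 -m creep '[[-0.6,0.5,3,0,0,0,0],[0,0,3,0,0,0,0],[0,0,0.3,0,0,0,0],[0,0,0,0,0,0,0.5],[0,0,0,0,0,0,0.55],[0,0,0,0,0,0,0.55],[0,0,-3,0,0,0,0.55],[0,0,-4,0,0,0,0.7],[0,0,-1,0,0,0,0.7],[0,0,0,0,0,0,0.7]]'
python3 - <<'E'
from h import *
d=grab('wrist','w14');caps(d,.019);plan(.4815,.3305,.11)
E
```

```text
time_s: 22.85
tool_pos: [0.6129, 0.3046, 0.1988]
orientation: [0.082, 0.997, 0.002, 0.003]
contact_force: [-1.1, 0.1, -0.9]
width: 0.0597
red [429.1  15.4] 1480 [0.4821 0.4074]
blue [326.7  36.3] 1771 [0.4835 0.3323]
green [318.4 234.4] 841 [0.6313 0.3019]
green [ 53.1 285.8] 50 [0.6396 0.0647]
yellow [320.8 176.6] 1274 [0.5837 0.3117]
yellow [143.1 453.7] 852 [0.8311 0.0885]
move cm [13.32  0.45  8.59] yaw 170.6 at [0.6119 0.3042 0.1963]
```

View pics/w14.png

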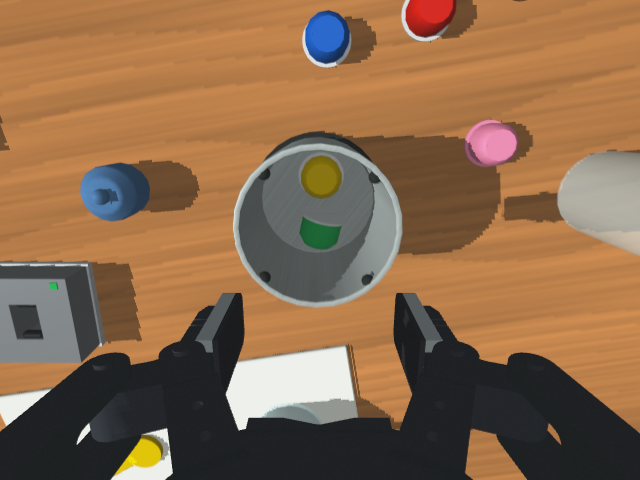

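Green is in the tub too. Blue next at (326,38), silver rim visible.

```bash
python3 -m creep '[[2,0.5,0,0,0,0,0.7],[4,0,0,0,0,0,0.7],[4,0,1,0,0,0,0.7],[3.3,0,3,0,0,0,0.7],[0,0,4,0,0,0,0.7],[0,0,0.6,0,0,0,0.7],[0,0,0,0,0,0,0.7],[0,0,0,0,0,0,0.7]]'
python3 - <<'E'
from h import *
d=grab('wrist','w15');caps(d,.019);plan(.482,.331,.017)
E
```

```text
time_s: 23.7
tool_pos: [0.482, 0.3307, 0.1094]
orientation: [0.082, 0.997, 0.0, 0.001]
contact_force: [-0.1, -1.1, 0.8]
width: 0.0598
red [447.7 216.3] 2741 [0.4758 0.4093]
blue [322.6 245.6] 2373 [0.4817 0.3331]
move cm [ 0.07 -0.    9.29] yaw 170.6 at [0.4825 0.3308 0.11  ]
```

View pics/w15.png

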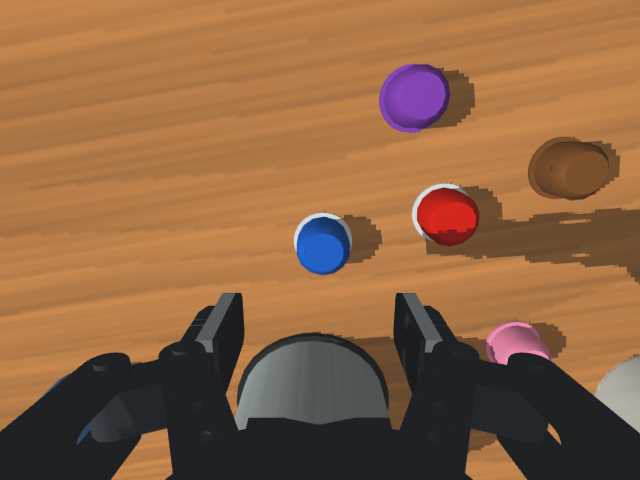

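```bash
python3 -m creep '[[0.05,0.2,3,0,0,0,0.7],[0,0,3.5,0,0,0,0.7],[0,0,2,0,0,0,0.7],[0,0,0.8,0,0,0,0.7],[0,0,0,0,0,0,0],[0,0,0,0,0,0,0],[0,0,0,0,0,0,0],[0,0,0,0,0,0,0],[0,0,-3,0,0,0,0],[0,0,-4,0,0,0,0],[0,0,-4,0,0,0,0],[0,0,-4,0,0,0,0]]'
python3 - <<'E'
from h import *
plan(.602,.318,.19)
E
```

```text
time_s: 24.95
tool_pos: [0.4804, 0.3326, 0.1677]
orientation: [0.082, 0.997, 0.0, 0.0]
contact_force: [-0.4, 1.1, -0.1]
width: 0.0311
move cm [-12.24   0.55  -2.22] yaw 170.6 at [0.4804 0.3326 0.1677]
```

```bash
python3 -m creep '[[-2,0,-1,0,0,0,0],[-4,0,-1,0,0,0,0],[-4,0,0,0,0,0,0],[-2.4,-0.4,0,0,0,0,0],[0,0,0,0,0,0,0],[0,0,0,0,0,0,0]]'
python3 - <<'E'
from h import *
plan(.602,.309,.118)
E
```

```text
time_s: 25.55
tool_pos: [0.6023, 0.3081, 0.1854]
orientation: [0.082, 0.997, 0.0, -0.0]
contact_force: [0.3, -0.1, 0.4]
width: 0.0306
move cm [0.04 0.09 6.74] yaw 170.6 at [0.6023 0.3081 0.1854]
```

```bash
python3 -m creep '[[0,0.1,3,0,0,0,0],[0,0,3,0,0,0,0],[0,0,0.7,0,0,0,0],[0,0,0,0,0,0,0.5],[0,0,0,0,0,0,0.55],[0,0,0,0,0,0,0.55],[0,0,-3,0,0,0,0.55],[0,0,-4,0,0,0,0.7],[0,0,-1,0,0,0,0.7],[0,0,0,0,0,0,0.7]]'
python3 - <<'E'
from h import *
d=grab('wrist','w16');caps(d,.019);plan(.4755,.4095,.11)
E
```

```text
time_s: 26.55
tool_pos: [0.6043, 0.3102, 0.2028]
orientation: [0.082, 0.997, 0.002, 0.003]
contact_force: [0.6, -0.5, 0.3]
width: 0.06
red [422.5  24.4] 1919 [0.4778 0.4089]
blue [318.2 210.5] 1462 [0.6032 0.3105]
green [316.7 246.1] 727 [0.634  0.3041]
green [ 53.4 294. ] 51 [0.6399 0.0645]
yellow [315.  180.4] 731 [0.5779 0.312 ]
yellow [140.7 457.6] 898 [0.8308 0.0872]
move cm [14.26  7.75  9.01] yaw 170.6 at [0.6033 0.3097 0.2004]
```

View pics/w16.png

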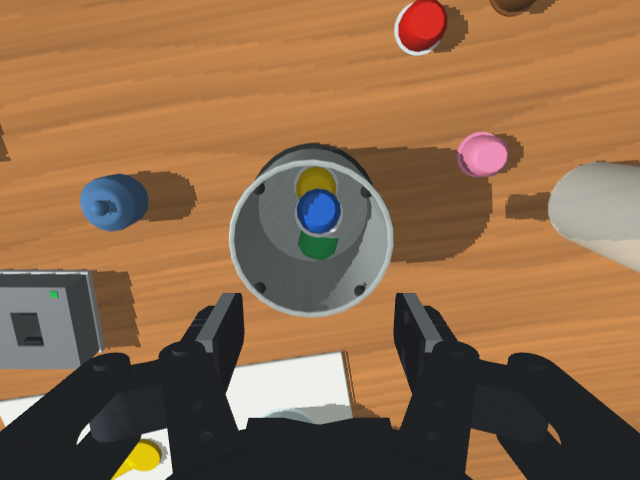

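Blue is in, stacked on the others, so I'll drop red off to one side. Red is at (421,26) with a silver rim. I'll check clearance to brown and purple.

```bash
python3 -m creep '[[2,2,0,0,0,0,0.7],[4,2,0,0,0,0,0.7],[4,2,1,0,0,0,0.7],[4,1.7,3,0,0,0,0.7],[0.2,0,4,0,0,0,0.7],[0,0,0.9,0,0,0,0.7],[0,0,0,0,0,0,0.7],[0,0,0,0,0,0,0.7]]'
python3 - <<'E'
from h import *
d=grab('wrist','w17');caps(d,.019);plan(.4758,.4095,.017)
e=D('w15');print(px2w(e,413,98,.015),px2w(e,568,170,.015))
E
```

```text
time_s: 27.4
tool_pos: [0.478, 0.4071, 0.1119]
orientation: [0.082, 0.997, 0.0, 0.0]
contact_force: [-0.1, 0.5, -0.4]
width: 0.0601
red [343.9 283. ] 2288 [0.5051 0.4186]
move cm [0.33 0.16 9.56] yaw 170.5 at [0.4786 0.4073 0.1126]
[0.40634843 0.39612303 0.015     ] [0.46061065 0.48173369 0.015     ]
```

View pics/w17.png

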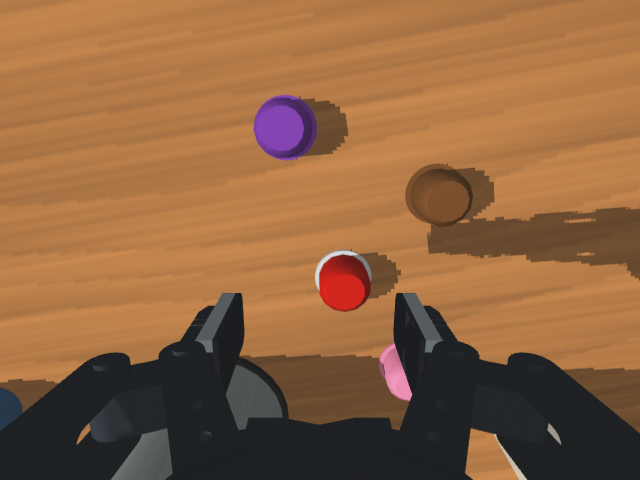

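Red has been knocked about 3 cm and is now at (344,283), still upright. Following it.

```bash
python3 -m creep '[[-1.5,1.0,1,0,0,0,0.7],[-1,0.5,1,0,0,0,0.7],[0,0,0,0,0,0,0.7],[0,0,0,0,0,0,0.7]]'
python3 - <<'E'
from h import *
d=grab('wrist','w18');caps(d,.019);plan(.505,.4186,.017)
e=D('w17');print(px2w(e,398,368,.015))
E
```

```text
time_s: 27.85
tool_pos: [0.5042, 0.4175, 0.0911]
orientation: [0.082, 0.997, -0.0, -0.0]
contact_force: [-0.1, 0.1, 0.5]
width: 0.0595
red [321.2 258.2] 2849 [0.5052 0.4186]
move cm [-0.09  0.11  7.44] yaw 170.6 at [0.5039 0.4176 0.0914]
[0.57552806 0.44622858 0.015     ]
```

View pics/w18.png

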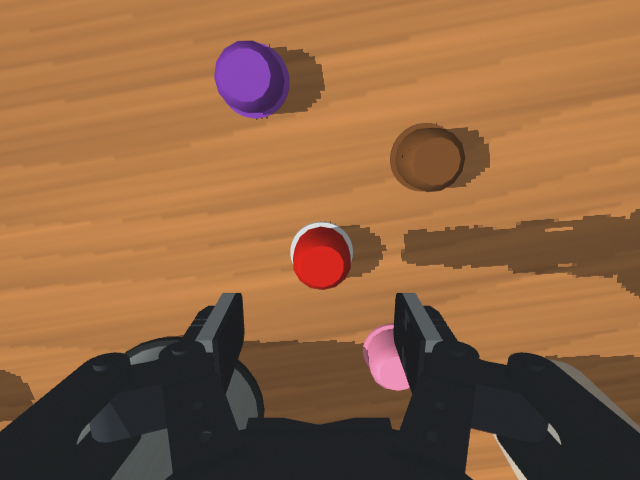

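```bash
python3 -m creep '[[-0.1,0.1,3,0,0,0,0.7],[0,0,3,0,0,0,0.7],[0,0,1.4,0,0,0,0.7],[0,0,0,0,0,0,0],[0,0,0,0,0,0,0],[0,0,0,0,0,0,0],[0,0,0,0,0,0,0],[0,0,-3,0,0,0,0],[0,0,-4,0,0,0,0],[0,0,-4.5,0,0,0,0],[0,0,-4.5,0,0,0,0]]'
python3 - <<'E'
from h import *
plan(.602,.318,.19)
E
```

```text
time_s: 29.0
tool_pos: [0.5049, 0.4188, 0.1797]
orientation: [0.082, 0.997, 0.0, 0.0]
contact_force: [1.0, 0.5, -0.5]
width: 0.0305
move cm [-11.22  -8.36  -1.03] yaw 170.6 at [0.5049 0.4188 0.1797]
```

```bash
python3 -m creep '[[-2,-1,-1,0,0,0,0],[-4,-2.5,0,0,0,0,0],[-4,-2.5,0,0,0,0,0],[-1.2,-1.5,0,0,0,0,0],[0,0,0,0,0,0,0],[0,0,0,0,0,0,0]]'
python3 - <<'E'
from h import *
d=grab('wrist','w19');plan(.603,.325,.122)
E
```

```text
time_s: 29.6
tool_pos: [0.6031, 0.3265, 0.1875]
orientation: [0.082, 0.997, 0.0, -0.0]
contact_force: [-0.9, 0.3, 0.3]
width: 0.0311
move cm [-0.08 -0.21  6.55] yaw 170.7 at [0.6026 0.3272 0.1875]
```

View pics/w19.png

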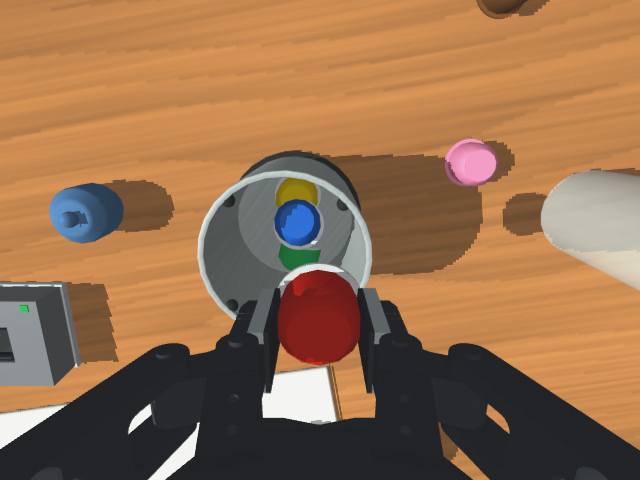

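```bash
python3 -m creep '[[0,-0.2,3,0,0,0,0],[0,0,3,0,0,0,0],[0,0,0.5,0,0,0,0],[0,0,0,0,0,0,0.45],[0,0,0,0,0,0,0.5],[0,0,0,0,0,0,0.5],[0,0,-3,0,0,0,0.55],[0,0,-4,0,0,0,0.7],[0,0,-1,0,0,0,0.7],[0,0,0,0,0,0,0.7]]'
python3 - <<'E'
from h import *
d=grab('wrist','w20');plan(.643,-.135,.2);d=grab('top','t20');caps(d)
E
```

```text
time_s: 30.65
tool_pos: [0.6049, 0.3254, 0.2064]
orientation: [0.082, 0.997, 0.002, 0.003]
contact_force: [0.7, 0.6, -0.4]
width: 0.0597
move cm [-11.35 -44.75   0.34] yaw 170.6 at [0.6039 0.325  0.204 ]
red [181.5 211.5] 64 [0.6144 0.3387]
```

View pics/w20.png

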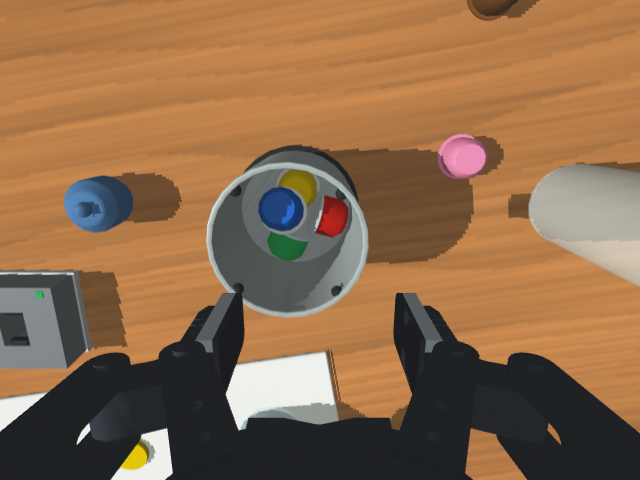

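View pics/t20.png

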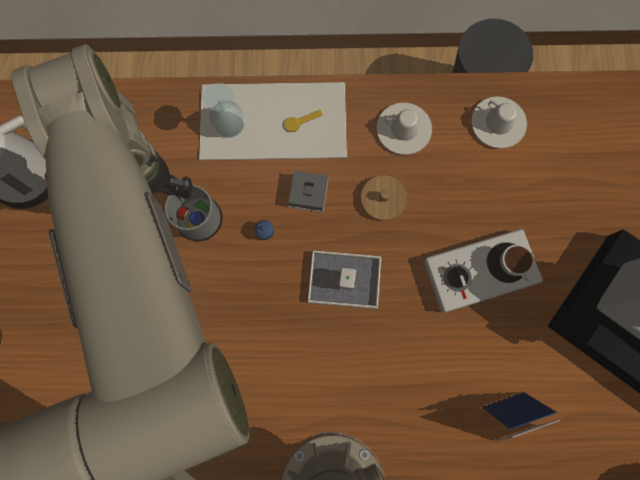

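All four capsules are in the tub: yellow, blue, green and red around (300,215). Now the lid.

```bash
python3 -m creep '[[-1,-3,0,0,0,0,1],[-1,-4.5,0,0,0,0,1],[-1,-4.5,0,0,0,0,1],[-1,-4.5,0,0,0,0,1],[-1,-4.5,0,0,0,0,1],[-1,-4.5,0,0,0,0,1],[-1,-4.5,0,0,0,0,1],[-1,-4.5,0,0,0,0,1],[-1,-4.5,0,0,0,0,1],[-1.3,-4.5,0,0,0,0,1],[-1,-1.2,0,0,0,0,1],[0,0,0,0,0,0,1]]'
python3 -m creep '[[0,0,0,0,0,0,0.7],[0,0,0,0,0,0,0.7]]'
python3 - <<'E'
from h import *
d=grab('wrist','w21');plan(.643,-.135,.2)
E
```

```text
time_s: 31.95
tool_pos: [0.6412, -0.1376, 0.1996]
orientation: [0.084, 0.996, 0.0, -0.001]
contact_force: [0.4, -0.3, -0.3]
width: 0.0854
time_s: 32.15
tool_pos: [0.641, -0.1334, 0.2012]
orientation: [0.081, 0.997, 0.0, -0.001]
contact_force: [0.0, 0.8, -0.9]
width: 0.06
move cm [-0.21 -0.14  0.16] yaw 170.7 at [ 0.6412 -0.1332  0.2016]
```

View pics/w21.png

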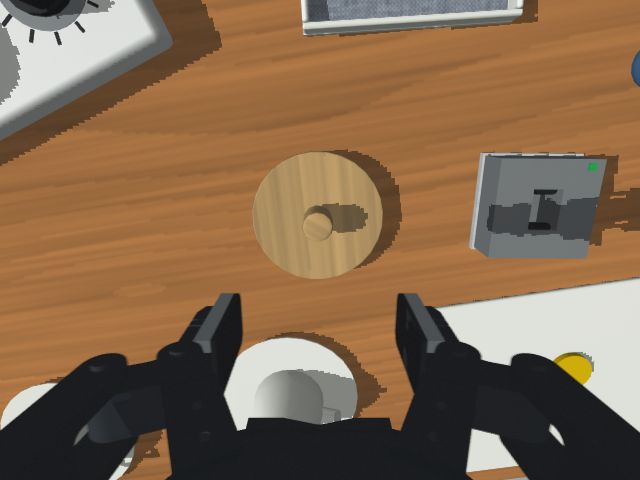

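```bash
python3 - <<'E'
from h import *
d=D('w21');p=px2w(d,318,226,.05);print(p,px2w(d,318,215,.02));plan(p[0],p[1],.036)
from scipy.optimize import minimize
a=np.linspace(0,2*np.pi,200)
def fit(name,E,r,z,x0):
    D_=D(name)
    def ext(c):
        p=np.array([w2px(D_,[c[0]+r*np.cos(t),c[1]+r*np.sin(t),z]) for t in a]); return np.r_[p.min(0),p.max(0)]
    q=minimize(lambda c:((ext(c)-np.array(E))**2).sum(),x0,method='Nelder-Mead');print(name,q.x,q.fun,ext(q.x)-E)
fit('w21',[253,152,383,279],.055,.02,[.64,-.13])
fit('w20',[207,162,368,317],.052,.105,[.6,.3])
fit('w16',[229.5,159,393,317],.052,.105,[.6,.3])
E
```

```text
[ 0.64322064 -0.13434028  0.05      ] [ 0.64147159 -0.13407348  0.02      ]
move cm [-0.24 -0.08 16.56] yaw 170.7 at [ 0.6412 -0.1332  0.2016]
w21 [ 0.64457603 -0.13457672] 1.9378286543481815 [-0.74507505 -0.53421422  0.74714452  0.73422208]
w20 [0.60419545 0.30578274] 4.936965558744009 [-1.40539989 -0.50556758  1.41712467  0.83544945]
w16 [0.60409746 0.30577493] 5.0165831749898615 [-1.47115549 -0.38376485  1.4819883   0.71324607]
```

```bash
python3 -m creep '[[-0.3,-0.1,3,0,0,0,0.7],[0,0,4,0,0,0,0.7],[0,0,4,0,0,0,0.7],[0,0,3.5,0,0,0,0.7],[0,0,1.5,0,0,0,0.7],[0,0,0.5,0,0,0,0.7],[0,0,0,0,0,0,0.7],[0,0,0,0,0,0,0],[0,0,0,0,0,0,0],[0,0,0,0,0,0,0],[0,0,0,0,0,0,0],[0,0,0,0,0,0,0]]'
python3 -c "
from h import *
d=grab('wrist','w22');print(get_obs()['contact_force'],get_obs()['torque'])"
```

```text
time_s: 33.4
tool_pos: [0.6458, -0.1366, 0.0391]
orientation: [0.082, 0.997, -0.0, 0.002]
contact_force: [-0.2, 1.6, 6.3]
width: 0.0219
[0.62002268 0.11916582 6.15635377] [ 0.14844896  0.11337894 -0.02916226]
```

View pics/w22.png

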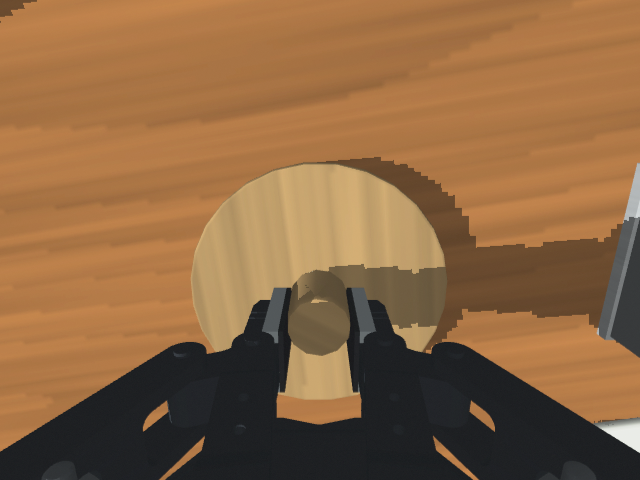

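```bash
python3 -m creep '[[0,0,-1,0,0,0,0],[0,0,-3,0,0,0,0],[0,0,-4,0,0,0,0],[0,0,-4,0,0,0,0],[0,0,-2.5,0,0,0,0],[0,0,0,0,0,0,0],[0,0,0,0,0,0,0]]'
python3 - <<'E'
from h import *
plan(.604,.3058,.19);grab('wrist','w23')
E
```

```text
time_s: 34.15
tool_pos: [0.6446, -0.1364, 0.1826]
orientation: [0.082, 0.997, -0.0, 0.001]
contact_force: [-0.9, -0.8, -1.7]
width: 0.0219
move cm [11.21 42.97 -0.76] yaw 170.6 at [ 0.6446 -0.1364  0.1826]
```

View pics/w23.png

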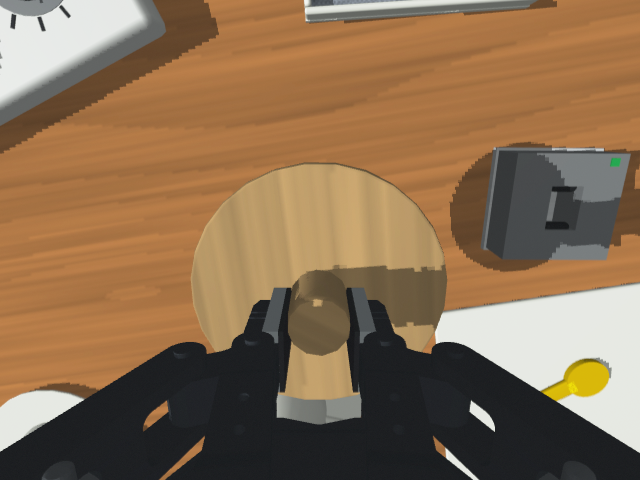

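Lid held level, and unchanged in the hand. Carrying it to the tub.

```bash
python3 -m creep '[[0.5,2,-0.5,0,0,0,0],[1,4,0,0,0,0,0],[1,4.2,0,0,0,0,0],[1.2,4.2,0,0,0,0,0],[1.2,4.2,0,0,0,0,0],[1.2,4.2,0,0,0,0,0],[1.2,4.2,0,0,0,0,0],[1.2,4.2,0,0,0,0,0],[1.2,4.2,0,0,0,0,0],[1,4,0,0,0,0,0],[0.5,2.5,0,0,0,0,0],[0,1,0,0,0,0,0]]'
python3 -m creep '[[0,0,0,0,0,0,0],[0,0,0,0,0,0,0],[0,0,0,0,0,0,0]]'
python3 - <<'E'
from h import *
plan(.604,.3058,.17);grab('wrist','w24');d=grab('scene','s24');save(cv2.resize(d['frame'][80:260,330:520],(633,600),interpolation=cv2.INTER_CUBIC),'c24')
E
```

```text
time_s: 35.4
tool_pos: [0.6014, 0.3085, 0.1852]
orientation: [0.08, 0.997, -0.0, -0.002]
contact_force: [0.5, -0.1, -0.7]
width: 0.0218
time_s: 35.7
tool_pos: [0.6039, 0.3037, 0.1868]
orientation: [0.083, 0.997, -0.0, -0.0]
contact_force: [-0.1, 0.0, -1.0]
width: 0.0216
move cm [0.02 0.21 1.68] yaw 170.5 at [0.6039 0.3037 0.1868]
```

View pics/w24.png

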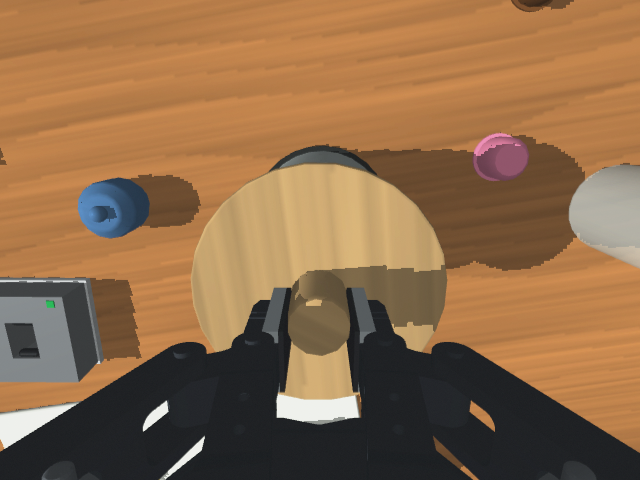

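View pics/c24.png

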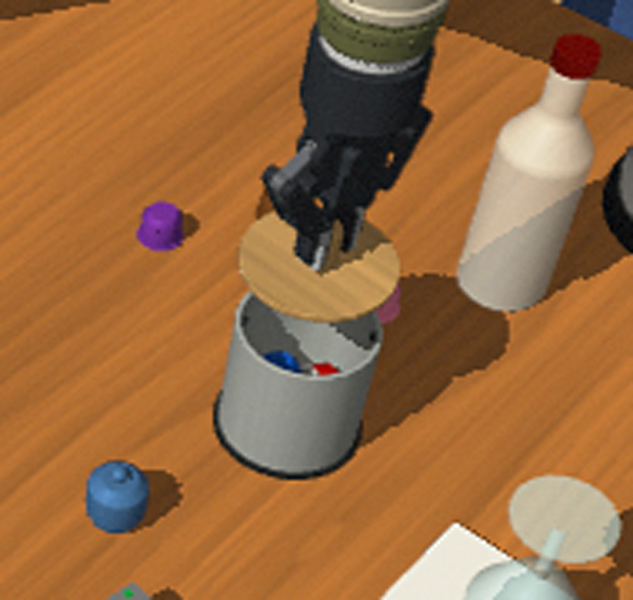

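```bash
python3 - <<'E'
from h import *
from scipy.optimize import minimize
a=np.linspace(0,2*np.pi,300)
def fit(name,E,r,z,x0):
    D_=D(name)
    def ext(c):
        p=np.array([w2px(D_,[c[0]+r*np.cos(t),c[1]+r*np.sin(t),z]) for t in a]); m=p.min(0);M=p.max(0);return np.array([m[0],M[0],m[1]])
    q=minimize(lambda c:((ext(c)-np.array(E))**2).sum(),x0,method='Nelder-Mead');print(name,q.x,q.fun,ext(q.x)-E)
fit('w22',[191,447,162.5],.055,.02,[.645,-.136])
fit('w24',[191,447,162.5],.055,.1868-.0191,[.604,.304])
plan(.604,.3058,.15)
E
```

```text
w22 [ 0.64388928 -0.13631405] 2.3154235114890906 [-1.06880808  1.06823218  0.17875352]
w24 [0.60196713 0.30398201] 2.2382997676090297 [-1.05112238  1.04893435  0.18214895]
move cm [0.05 0.2  3.72] yaw 170.5 at [0.6041 0.3037 0.1872]
```

```bash
python3 -m creep '[[-0.2,0.2,1,0,0,0,0],[0,0,1.5,0,0,0,0],[0,0,1,0,0,0,0],[0,0,0.6,0,0,0,0],[0,0,0.3,0,0,0,0],[0,0,0.3,0,0,0,0],[0,0,0,0,0,0,0]]'
```

```text
time_s: 36.5
tool_pos: [0.6062, 0.3069, 0.1401]
orientation: [0.082, 0.997, 0.0, 0.0]
contact_force: [-0.1, -0.4, -1.1]
width: 0.0218
```

```bash
python3 -m creep '[[0,0,0.2,0,0,0,0],[0,0,0.2,0,0,0,0],[0,0,0.2,0,0,0,0],[0,0,0,0,0,0,0]]'
python3 -c "
from h import *
o=get_obs();print(o['contact_force'],o['torque'])"
```

```text
time_s: 36.9
tool_pos: [0.6067, 0.3064, 0.1354]
orientation: [0.082, 0.997, -0.0, 0.001]
contact_force: [-0.4, -2.6, 4.0]
width: 0.0221
[-0.39715644 -2.62126563  3.96365029] [-0.61018971  0.17484557  0.09586381]
```

```bash
python3 -m creep '[[0,-0.1,0.2,0,0,0,0],[0,0,0.2,0,0,0,0],[0,0,0.2,0,0,0,0],[0,0,0.2,0,0,0,0],[0,0,0,0,0,0,0]]'
python3 -c "
from h import *
o=get_obs();print(o['contact_force'],o['torque'])"
```

```text
time_s: 37.4
tool_pos: [0.6069, 0.3062, 0.13]
orientation: [0.082, 0.997, 0.001, 0.002]
contact_force: [-4.0, -2.3, 15.5]
width: 0.0217
[-3.97906366 -2.34487915 15.46028102] [-0.68684931  0.92277092  0.04704734]
```

```bash
python3 -m creep '[[0,0,0.2,0,0,0,0],[0,0,0.2,0,0,0,0],[0,0,0,0,0,0,0]]'
python3 -m creep '[[0,0,-0.5,0,0,0,0.4],[0,0,0,0,0,0,0.5],[0,0,0,0,0,0,0.5],[0,0,-2,0,0,0,0.5],[0,0,-3,0,0,0,0.5],[0,0,-4,0,0,0,0],[0,0,0,0,0,0,0],[0,0,0,0,0,0,0],[0,0,0,0,0,0,0],[0,0,0,0,0,0,0]]'
python3 - <<'E'
from h import *
grab('wrist','w25');d=grab('scene','s25');save(cv2.resize(d['frame'][120:240,360:480],(600,600),interpolation=cv2.INTER_CUBIC),'c25')
E
```

```text
time_s: 37.7
tool_pos: [0.6069, 0.3062, 0.1299]
orientation: [0.082, 0.997, 0.001, 0.003]
contact_force: [-10.8, -5.4, 32.2]
width: 0.0221
time_s: 38.7
tool_pos: [0.6051, 0.3056, 0.2149]
orientation: [0.082, 0.997, -0.001, -0.002]
contact_force: [-0.8, 0.1, -0.4]
width: -0.0002
```

View pics/w25.png

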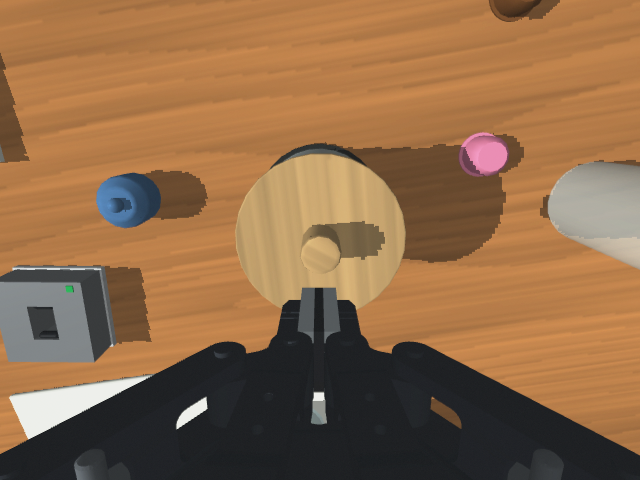

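View pics/c25.png

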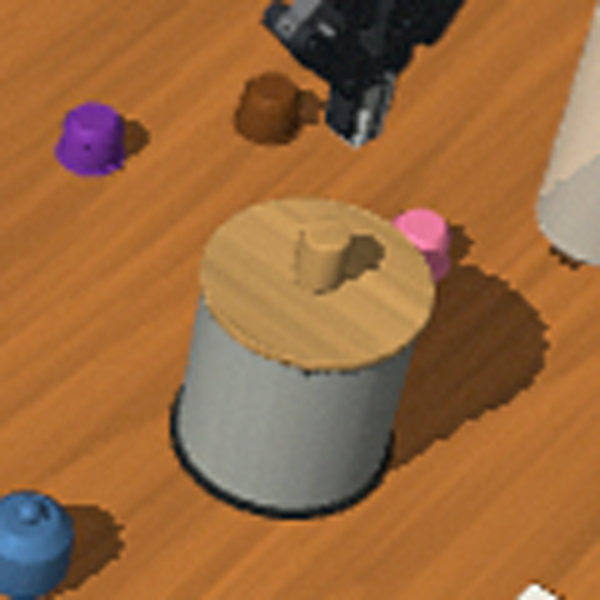

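The lid looks home. I'll test by pressing the knob top with closed fingers; contact is expected near TCP z 0.152.

```bash
python3 -m creep '[[0.2,0,2,0,0,0,0],[0,0,2,0,0,0,0],[0,0,1.2,0,0,0,0],[0,0,0.4,0,0,0,0],[0,0,0,0,0,0,0]]'
python3 -m creep '[[0,0,0.3,0,0,0,0],[0,0,0.2,0,0,0,0],[0,0,0,0,0,0,0]]'
python3 -m creep '[[0,0,0.2,0,0,0,0],[0,0,0,0,0,0,0]]'
```

```text
time_s: 39.3
tool_pos: [0.6036, 0.3061, 0.1604]
orientation: [0.082, 0.997, -0.0, -0.001]
contact_force: [0.2, -0.8, -0.0]
width: 0.0002
time_s: 39.6
tool_pos: [0.6042, 0.3063, 0.1565]
orientation: [0.082, 0.997, 0.0, 0.0]
contact_force: [0.1, 0.2, 0.3]
width: -0.0001
time_s: 39.8
tool_pos: [0.604, 0.3062, 0.1541]
orientation: [0.082, 0.997, 0.0, 0.0]
contact_force: [0.3, 0.1, 0.1]
width: -0.0002
```

```bash
python3 -m creep '[[0,0,0.2,0,0,0,0],[0,0,0,0,0,0,0]]'
python3 -m creep '[[0,0,0.2,0,0,0,0],[0,0,0,0,0,0,0]]'
python3 -m creep '[[0,0,0.2,0,0,0,0],[0,0,0,0,0,0,0]]'
```

```text
time_s: 40.0
tool_pos: [0.6041, 0.3063, 0.1522]
orientation: [0.082, 0.997, 0.0, 0.0]
contact_force: [0.2, 0.5, 0.1]
width: 0.0002
time_s: 40.2
tool_pos: [0.6041, 0.3063, 0.1521]
orientation: [0.082, 0.997, 0.0, 0.001]
contact_force: [-3.0, -1.3, 8.2]
width: 0.0002
time_s: 40.4
tool_pos: [0.6041, 0.3063, 0.1521]
orientation: [0.082, 0.997, 0.001, 0.002]
contact_force: [-6.0, -2.4, 17.2]
width: 0.0002
```

It is stiff at exactly 0.152, so the lid is home. Retreating for the final check.

```bash
python3 -m creep '[[0,0,-2,0,0,0,0],[0,0,-4,0,0,0,0],[0,0,-4,0,0,0,0],[2,2,-4,0,0,0,0.5],[4,3,0,0,0,0,0.5],[4,3,0,0,0,0,0.5],[4,3,0,0,0,0,0.5],[2,3,0,0,0,0,0.5],[0,0,0,0,0,0,0.5],[0,0,0,0,0,0,0.5],[0,0,0,0,0,0,0.5]]'
python3 - <<'E'
from h import *
grab('wrist','w26');d=grab('scene','s26');t=grab('top','t26')
from scipy.optimize import minimize
o=get_obs();print(o['contact_force'],o['time_s'])
E
```

```text
time_s: 41.5
tool_pos: [0.4695, 0.4696, 0.2879]
orientation: [0.082, 0.997, -0.0, 0.0]
contact_force: [-0.6, -0.6, -0.8]
width: 0.0428
[ 0.28022877  0.22058588 -0.20253181] 41.65
```

View pics/t26.png

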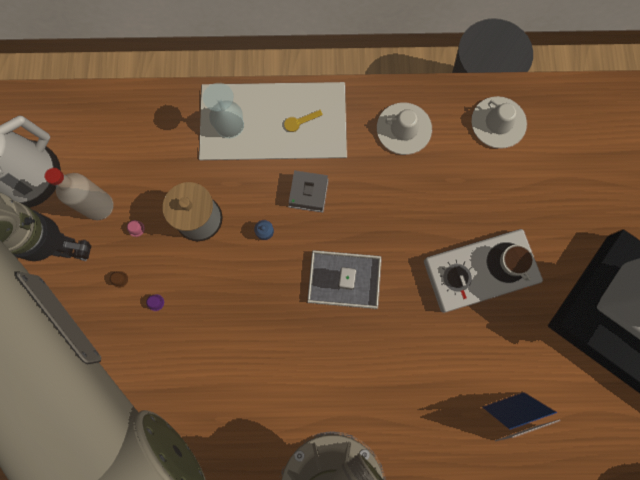

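View pics/s26.png

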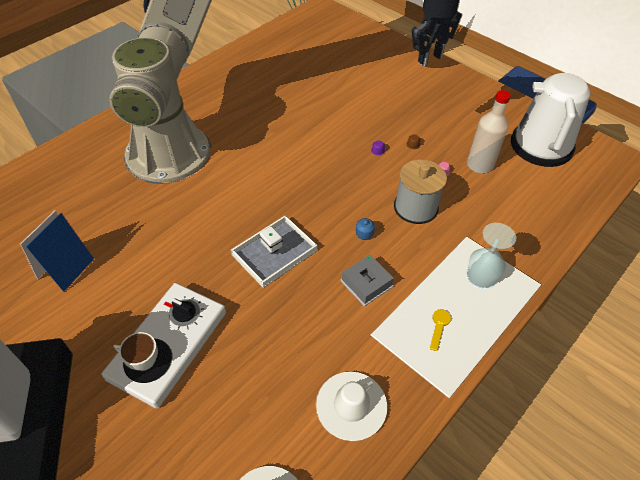

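The final views show the dial at off (463,292 in the top view), the adapter in the tray (347,278), the lid on the tub (187,207), and no silver-rimmed capsules left on the desk. The pot and cup haven't moved. Handing in.

```bash
python3 -c "
from plant import hand_in
print(hand_in())"
```

```text
the job is handed in; nothing more can be done
None
```

The coffee corner is closed down and I handed the job in at about 42 s of the 192 s allowed. No verdict was reported.

- **Dial:** I turned it about 159° clockwise to the red off mark and let go. The pointer lined up with the mark in the close-up and was still there in the last views.
- **Adapter:** I pulled it only after the dial was off. It is standing upright on its pins in the tray.
- **Capsules:** Four were present (red, green, blue and yellow) and all four were seen inside the tub before the lid went on. There was no orange one, and I left the pink, brown and purple look-alikes alone. Red was knocked about 3 cm just before I reached for it, so I found it again and picked it up from there.
- **Lid:** I pressed it down with about 32 N, then tested the knob with closed fingers. It was stiff at a tool height of 0.152 m, as expected with the lid fully home, and looked level in the scene picture.
- **Cup and sugar pot:** Neither had visibly moved.

One disagreement: the cameras differed by up to about 5 mm on where the tub is. I used the wrist camera's figure, and the lid went in without trouble.

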